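# Make up a shoemaking kit: beads from the hopper, heels, and the tote into its bay

## Robot

A 6-joint arm with a two-finger parallel gripper is mounted at the origin on the work surface. World frame = base frame: x ahead of the robot, y to its left, z up, the work surface at z = 0. Lengths are in mm, angles in rad, forces in N, time in s.
With the tool pointing down it reaches from about 350 to 975 mm from the base axis. Payload 7.1 kg.
Tool frame: the origin (TCP) lies at the centre of the arm's flange, where the gripper is bolted on; the fingertips stand 182 mm ahead of it and the grasp point (between the pads) lies 163 mm ahead of it; z points along the fingers, y is the line along which they close (so a half turn about z gives the same grasp; the last joint's range is limited). The gripper opens to 88 mm and grips with 3 to 60 N. Pads are 20 mm wide; open, the fingers measure 115 mm over their backs; the gripper's body (75 mm by 178 mm) begins 61 mm behind the grasp point.
Start: joints at [1.219, 0.423, 1.63, -0, 1.089, -0.019], TCP at [204.15, 590.702, 404.675] pointing down, gripper open.
Joint ranges: [-3, 3], [-0.9, 2.11], [0.09, 2.58], [-1.31, 4.45], [0.11, 2.69], [-2.54, 2.54]. Speed limits (rad/s): [2.39, 2.39, 3.01, 3.14, 3.14, 3.14].

## Interface

Orientations are given as a rotation vector (axis times angle).
In Python, from workcell import readout, get_image, ctrl gives the robot as it stands.
- The arm moves only by the tool step_arm, never from a script. Its argument "targets" is a list that holds one entry, the list of rows, each a list of 7 numbers: the shift along the world's x, y, z as a fraction of full scale, then the turn, a rotation vector about the world's x, y, z as a fraction of full scale, then the opening, from 0 (shut) to 1 (fully open). In form: [[[dx, dy, dz, wx, wy, wz, claw], ...]]. A call has exactly 5 rows; each row shifts and turns the commanded pose from where the row before left it; what a row does not reach is not made up. Full scale, the value 1, is 0.05 m for a shift and 4 degrees for a turn. A row lasts 1/8 s, in which the tool goes at most 62.5 mm and 10.7 degrees, less where a joint would pass 70% of its speed; a pose out of reach is approached as far as the arm can. A call with a number of a shift or a turn outside -1 to 1 is refused whole. A call with a gripper value outside its range is refused whole. The fingers move at their own pace and stop on an object; the grip force is fixed at half the most. Time passes only in rows, so rows that do not move let the fingers close, or fill a call up. It gives the time, the measured TCP pose, the force, the opening and the grip force at its end, in the units of the state.
- readout.get_obs(): the state, without advancing time (a new reading comes with each control period).
- get_image(name): name is "scene" or "top" or "wrist"; returns a dict with "pixels" (420x560x3 uint8, red, green, blue), "intrinsics" (3x3 intrinsics, pixels), "extrinsics" (4x4, takes a point from world to camera coordinates). Camera axes: x right, y down, z forward; pixel columns grow to the right and rows downward; lengths in mm; the calibration is good to about 2 mm. A picture is of the moment at which its call begins. There is no depth.
- ctrl.close_job(): hands the job in; it is judged then, once.
The state is a dict: "t": time; "qpos": joint angles; "qvel": joint speeds; "joint_torque": joint torques, N m; "ee_pos": TCP position; "orientation": TCP orientation; "ft_force": force on the tool from outside, world axes, zero at the start; "moment": the same for the moment, N m; "width": finger opening in mm; "grasp_force": force on a finger pad.
Only numpy, scipy, OpenCV 4.12 (cv2) and the standard library are available. Lean on these libraries where they do the work, as an engineer would, in place of code of your own. Each camera call takes 0.05 s, during which the arm holds its last target. There are 200 camera calls.

## Task

Make up a class kit. Stand the steel cup in the holder under the bead hopper, slide the hopper's shutter fully open so that all its brass beads drop into the cup, and slide the shutter fully closed again before you take the cup away. Put the cup of beads, upright, and every heel block from the bench into the grey tote, and when all is in, push the tote along the rollers into the bay, right up against the end stop, leaving the other things on the bench alone.

Things in the scene. Friction and masses are not known exactly. Their poses are not given: they have to be found in the camera images.
- hopper: bead hopper, fixed: green base plate 190 x 130 mm, 8 mm thick; above it a narrow clear-sided bin, open on top, 99 to 228 mm over the bench, with loose brass beads in it. Origin: on the bench under the centre of the bin's outlet (50 x 50 mm); +z up, -x is its front, where the cup goes in. The bin spans x -27 to +121, y -34 to +34 mm
- cup_place (a point): the cup's place under the outlet: centre, on the base plate (8 mm over the bench); axes as the hopper's. A steel fence 18 mm high on three sides, 80 mm wide inside, back 40 mm behind the centre, open and flared to the front. The cup's origin belongs here, handle out of the front (cup axes parallel to the hopper's). Gate 22 mm above the standing cup's rim: put it in low, from the front
- shutter (a joint): slide of the steel shutter plate under the hopper's outlet, m: 0 = closed, 0.056 = fully open (end stop). It opens by moving along the hopper's -y. It slides with about 2 N of friction and stays where it is left. All the beads drop only when it is fully open
- shutter_post (a point): the shutter's red upright post, 16 mm diameter, 22 mm head, rising from the plate (top 96 mm over the bench) to 140 mm. This point: on its axis, 118 mm up, 100 mm to the hopper's -y of the outlet centre when closed; moves with the shutter; axes as the hopper's. The bin is 66 mm from the axis when closed. It can be pinched, or pushed from either side
- cup: steel cup with a straight black side handle: outer diameter 72 mm, 60 mm high, walls 3 mm, floor 4 mm, 130 g. Origin: centre of its underside, +z up to its mouth. The handle lies along the cup's -x, from 34 to 114 mm from the axis, 12 mm wide (y), from 38 to 58 mm above the underside: grip it about 92 mm from the axis
- tote: grey open tote standing on the rollers, 180 (x) x 280 (y) x 62 (z) mm outside, walls and floor 5 mm, about 0.5 kg. Origin: centre of its underside, +z up; its y runs along the roller track
- track: roller track, fixed, 640 mm long along its y, 214 mm wide, channels 63 mm high; 11 free steel rollers, 25 mm diameter, 58 mm pitch, tops 45 mm up; guides 190 mm apart. Origin: on the bench under its middle. At its -y end the station bay: blue sides 92 mm high, 230 mm wide, blue end stop 100 mm high with a rubber face. The tote rolls with under 2 N
- bay_home (a point): where the tote's origin is when the tote stands fully home in the bay, touching the end stop; same axes as the track (the tote goes in by moving along the track's -y)
- bead1: brass bead, a 16 mm ball of 15 g; origin at its centre. 4 to 6 beads are in the hopper, the others are absent
- bead2: brass bead like bead1; may be absent
- bead3: brass bead like bead1; may be absent
- bead4: brass bead like bead1; may be absent
- bead5: brass bead like bead1; may be absent
- bead6: brass bead like bead1; may be absent
- heel1: wooden shoe heel block with a black rubber underside, D-shaped from above: 57 mm long (x from -29 to +28, round end at +x), 46 mm wide (y), 26 mm high, 40 to 80 g; origin: underside, near its middle, z up. 2 to 4 heels lie on the bench, the others are absent; one may be knocked aside during the job
- heel2: heel block like heel1; may be absent
- heel3: heel block like heel1; may be absent
- heel4: heel block like heel1; may be absent
- hammer: bystander, to be left alone: a hammer lying on the bench
- nippers: bystander, to be left alone: nippers with orange handles lying on the bench
- wax_tin: bystander, to be left alone: round red wax tin, 68 mm diameter, 26 mm high
- spool: bystander, to be left alone: thread spool, 44 mm diameter, 56 mm high
- awl: bystander, to be left alone: awl, 150 mm long, lying on the bench
- glue: bystander, to be left alone: glue bottle, 60 mm diameter, 130 mm high

How it is judged:
By the outcome, as a careful person would: the job done as asked, in the order asked, and still so for the second after the job is handed in, with the robot touching nothing.
Of bead1, bead2, bead3, bead4, bead5, bead6 only 4 to 6 are there at a start; the rules pass over those that are not, and their reading is None.
Of heel1, heel2, heel3, heel4 only 2 to 4 are there at a start; the rules pass over those that are not, and their reading is None.
At some moment in a run one of heel1, heel2, heel3, heel4 may be knocked a few centimetres aside while the robot is not near it.
It also fails if it takes over 210 s, if anything falls off the work surface, if the arm or the gripper's body presses on something with over 40 N, if the wrist force passes 120 N, or if a joint passes its speed limit or range.

## Working session

There is one attempt and no reset: what is moved stays moved. The work goes in short steps, Python scripts to look and compute and a tool call to move; the robot and the scene stay as the last step left them, time stands still between calls to the robot, and variables do not carry over. Pictures are saved under pics/ and viewed, at most 14 in all, crops included, and the job is handed in when it is done.

Besides the shell and the picture viewer there is one more tool, called after ">>>" as name(argument=value, ...), one argument or row to a line, values as JSON. step_arm: Moves the arm, as the interface text tells. Shift numbers are shares of 0.05 m and turn numbers shares of 4 degrees, none past 1 either way. Its arguments: {"type":"object","properties":{"targets":{"type":"array"}},"required":["targets"]}

```bash
mkdir -p pics; cat > h.py <<'E'
import numpy as np, cv2
from workcell import readout, get_image, ctrl
def snap(cam, fn=None):
    d=get_image(cam); im=cv2.cvtColor(np.asarray(d["pixels"]),cv2.COLOR_RGB2BGR)
    if fn: cv2.imwrite("pics/"+fn,im)
    return im,np.array(d["intrinsics"]),np.array(d["extrinsics"])
def ray(uv,K,E,z):
    R=E[:3,:3];c=-R.T@E[:3,3]
    d=R.T@np.linalg.inv(K)@np.array([uv[0],uv[1],1.])
    return c+d*(z-c[2])/d[2]
def proj(p,K,E):
    q=K@(E[:3,:3]@np.asarray(p,float)+E[:3,3]); return q[:2]/q[2]
E
python3 - <<'E'
from h import *
for c in("top","scene"):
    im,K,E=snap(c,c+"0.png"); np.savez(c+"0.npz",im=im,K=K,E=E)
    R=E[:3,:3];print(c,-R.T@E[:3,3],R[2]); print(K)
o=readout.get_obs();print(o["ee_pos"],o["orientation"],o["width"])
E
```

```text
top [ 420.02258291  -14.17712359 1644.93655531] [ 0.07191641  0.01088757 -0.99735124]
[[501.60636143   0.         280.56054804]
 [  0.         501.60636143 205.43100236]
 [  0.           0.           1.        ]]
scene [1790.60336832 -628.76877965 1417.37908355] [-0.65756374  0.32232237 -0.68096859]
[[506.84680323   0.         287.58627206]
 [  0.         506.84680323 212.93870925]
 [  0.           0.           1.        ]]
[204.06904351 590.48185061 403.98148143] [-5.20288955e-01 -3.09796132e+00  2.11523660e-03] 87.65704689250923
```

View pics/top0.png

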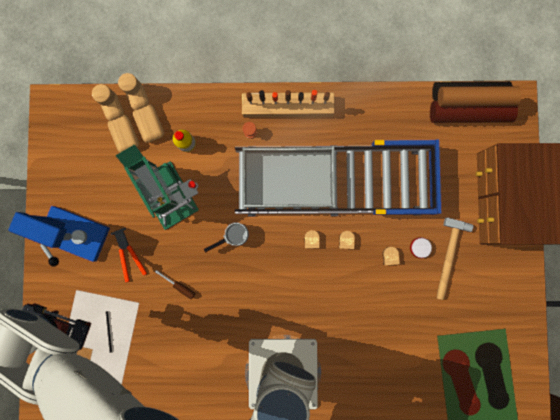

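View pics/scene0.png

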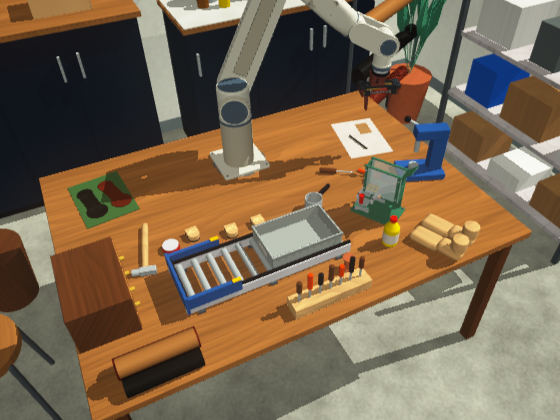

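Top view (image up = +x, left = +y): hopper at about (160,190) with red post (193,184), cup at (235,234) with its handle to the lower left, tote at (287,178), bay at the right (437,178). Heels at (313,240), (347,240) and (391,256). Scene shows a possible fourth heel on the paper at (363,128).

```bash
python3 - <<'E'
import cv2,numpy as np
t=cv2.imread("pics/top0.png");s=cv2.imread("pics/scene0.png")
a=cv2.resize(t[135:275,105:255],None,fx=4,fy=4,interpolation=cv2.INTER_CUBIC)[:560,:600]
b=cv2.resize(s[110:220,320:420],(200,220)); c=cv2.resize(s[150:225,330:420],(200,167))
o=np.zeros((560,800,3),np.uint8);o[:,:600]=a;o[:220,600:]=b;o[230:397,600:]=c
cv2.imwrite("pics/c1.png",o)
E
```

```text
(no output)
```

View pics/c1.png

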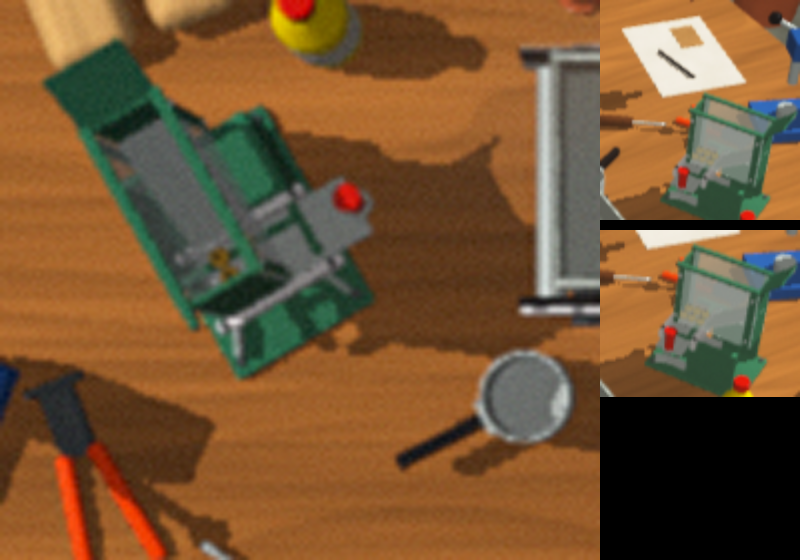

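The crop shows base plate corners (crop px) at (240,378), (372,298), (265,108), post head (347,198), cup mouth centre (526,397) and handle end (402,460). The item on the paper is a flat square, not a heel.

```bash
cat > m.py <<'E'
from h import *
d=np.load("top0.npz");K,E,im=d["K"],d["E"],d["im"]
f=lambda u,v:((u+.5)/4-.5+105,(v+.5)/4-.5+135)
A,B,C=[ray(f(*p),K,E,8)[:2] for p in((240,378),(372,298),(265,108))]
x1=(C-B);y1=(A-B);print("plate",A,B,C,np.linalg.norm(x1),np.linalg.norm(y1))
print("yaw x,y",np.degrees(np.arctan2(x1[1],x1[0])),np.degrees(np.arctan2(y1[1],y1[0]))-90)
P=ray(f(347,198),K,E,140)[:2];print("post",P)
cu=ray(f(526,397),K,E,60)[:2];hd=ray(f(402,462),K,E,58)[:2];print("cup",cu,hd,np.linalg.norm(cu-hd),np.degrees(np.arctan2(*(cu-hd)[::-1])))
for n,p,z in(("toteL TL",(240,148),62),("TR",(336,148),62),("BR",(336,211),62),("BL",(240,211),62),("bayTR",(439,141),100),("bayBR",(439,213),100),("tin",(422,248),26),("hamhead",(458,226),20)):print(n,ray(p,K,E,z)[:2])
hsv=cv2.cvtColor(im,cv2.COLOR_BGR2HSV)
m=((hsv[...,2]>185)&(hsv[...,0]>8)&(hsv[...,0]<28)&(hsv[...,1]<150)).astype(np.uint8)
m[:225]=0;m[275:]=0;m[:,:260]=0
n,l,s,c=cv2.connectedComponentsWithStats(m)
for i in range(1,n):
    if s[i,4]>60:
        ct=np.argwhere(l==i)[:,::-1].astype(np.float32);w=np.array([ray(p,K,E,26)[:2] for p in ct],np.float32)
        r=cv2.minAreaRect(w);print("heel",s[i],w.mean(0),r)
E
python3 m.py
```

```text
plate [462.33341414 383.09010821] [527.31544295 275.48972354] [684.8876072  365.15212194] 181.296256539768 125.70006701657051
yaw x,y 29.64093014757435 31.128619374550595
post [594.50621784 271.63960023]
cup [444.95875582 143.86371686] [394.20067929 241.9328655 ] 110.42617555875985 -62.63507488492496
toteL TL [718.69956804 131.84110587]
TR [ 716.7322405  -174.35171306]
BR [ 515.63684719 -171.88877172]
BL [517.15309548 131.53804355]
bayTR [ 729.53387528 -490.29285271]
bayBR [ 505.60280347 -484.26056976]
tin [ 397.59560472 -449.43280454]
hamhead [ 467.73989595 -568.54566052]
heel [442 228  16  47 284] [ 385.01266 -537.7252 ] ((386.67578125, -538.4923706054688), (20.113075256347656, 153.37796020507812), 75.1448745727539)
heel [305 230  14  18 225] [426.6325  -95.55244] ((429.5332336425781, -95.6363525390625), (41.83559036254883, 54.66886520385742), 89.55233764648438)
heel [339 231  15  18 224] [ 424.27313 -208.29558] ((425.8941650390625, -206.487060546875), (44.911712646484375, 54.70775604248047), 89.15914154052734)
heel [384 247  15  18 226] [ 372.71243 -349.7101 ] ((374.0909729003906, -349.7934265136719), (44.81573486328125, 54.23987579345703), 89.78137969970703)
```

>>> step_arm(
  targets=[
    [[0.4, -0.73, 0, 0, 0, -1, 1], [0.4, -0.73, 0, 0, 0, -1, 1], [0.4, -0.73, 0, 0, 0, -1, 1], [0.4, -0.73, 0, 0, 0, -1, 1], [0.4, -0.73, 0, 0, 0, -1, 1]],
  ],
)

```text
t: 0.72
ee_pos: [304.5, 406.9, 404.5]
orientation: [-1.053, -2.96, 0.001]
ft_force: [0.3, 0.2, 0.9]
width: 87.7
grasp_force: 0.0
```

>>> step_arm(
  targets=[
    [[0.4, -0.73, -0.4, 0, 0, -1, 1], [0.4, -0.73, -0.4, 0, 0, -1, 1], [0.4, -0.73, -0.4, 0, 0, -1, 1], [0.4, -0.73, -0.4, 0, 0, -1, 1], [0.4, -0.73, -0.4, 0, 0, -0.9, 1]],
  ],
)

```text
t: 1.35
ee_pos: [404.6, 224.5, 304.0]
orientation: [1.542, 2.737, 0.0]
ft_force: [0.5, 0.4, 0.3]
width: 87.7
grasp_force: 0.0
```

>>> step_arm(
  targets=[
    [[0, 0, 0, 0, 0, -0.9, 1], [0, 0, 0, 0, 0, 0, 1], [0, 0, 0, 0, 0, 0, 1], [0, 0, 0, 0, 0, 0, 1], [0, 0, 0, 0, 0, 0, 1]],
  ],
)

```text
t: 1.98
ee_pos: [404.0, 226.1, 304.8]
orientation: [1.623, 2.69, 0.0]
ft_force: [0.1, -1.4, 0.3]
width: 88.4
grasp_force: 0.0
```

```bash
cat >> h.py <<'E'
def pose():
    from scipy.spatial.transform import Rotation as R
    o=readout.get_obs();m=R.from_rotvec(o["orientation"]).as_matrix()
    print("t %.2f tcp %s close %.1f zaxis %s w %.1f gf %.1f F %s"%(o["t"],np.round(o["ee_pos"],1),np.degrees(np.arctan2(m[1,1],m[0,1])),np.round(m[:,2],3),o["width"],o["grasp_force"],np.round(o["ft_force"],1)),"q",np.round(o["qpos"],2))
    return o
E
python3 - <<'E'
from h import *
pose()
im,K,E=snap("wrist","w1.png");np.savez("w1.npz",im=im,K=K,E=E)
print(-E[:3,:3].T@E[:3,3],E[2,:3])
t,_,_=snap("top","t1.png")
E
```

```text
t 1.98 tcp [404.  226.1 304.8] close 27.8 zaxis [ 0.  0. -1.] w 88.4 gf 0.0 F [ 0.1 -1.4  0.3] q [ 0.48  0.35  2.05 -0.    0.74 -0.  ]
[371.91979667 288.81903841 284.64435555] [ 0.12175532 -0.22850821 -0.96589836]
```

View pics/w1.png

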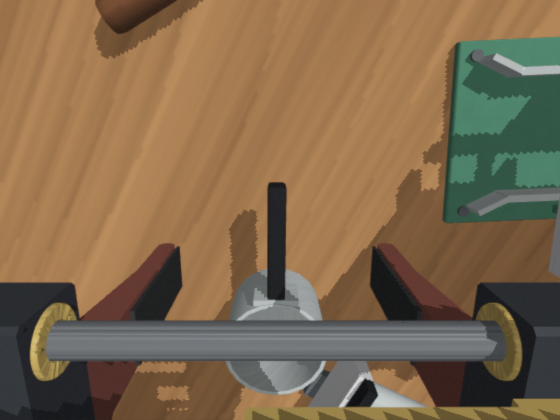

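Wrist view: handle runs from (277,183) to (277,298), centred between the fingers. The hopper plate's front corners are at (458,42) and (445,222).

```bash
python3 - <<'E'
from h import *
d=np.load("w1.npz");K,E=d["K"],d["E"]
a=ray((277,184),K,E,58)[:2];b=ray((277,298),K,E,58)[:2];v=b-a
print(a,b,np.linalg.norm(v),np.degrees(np.arctan2(v[1],v[0])))
u=v/np.linalg.norm(v);print("grip",a+22*u,"cup",a+114*u)
p=ray((458,42),K,E,8)[:2];q=ray((445,222),K,E,8)[:2];print(p,q,np.linalg.norm(p-q),(p+q)/2,np.degrees(np.arctan2(*(p-q)[::-1]))-90)
t=cv2.imread("pics/t1.png");o=np.load("top0.npz");K,E=o["K"],o["E"]
for n,p in(("TL",(240,148)),("TR",(336,148)),("BR",(336,211)),("BL",(240,211))):print(n,ray(p,K,E,107)[:2])
cv2.imwrite("pics/c2.png",cv2.resize(t[130:350,30:450],(800,420)))
E
```

```text
[393.73071552 249.78963525] [429.63096803 181.88783018] 76.80809372666046 -62.134217004553676
grip [404.01355834 230.34064701] cup [447.01453742 149.00851438]
[461.31151242 384.91733028] [526.06137227 274.98801623] 127.58134048461291 [493.68644235 329.95267325] 30.49866318060745
TL [710.20872595 127.69007385]
TR [ 708.29732594 -169.79824154]
BR [ 512.918708   -167.40531713]
BL [514.39185211 127.39562704]
```

View pics/c2.png

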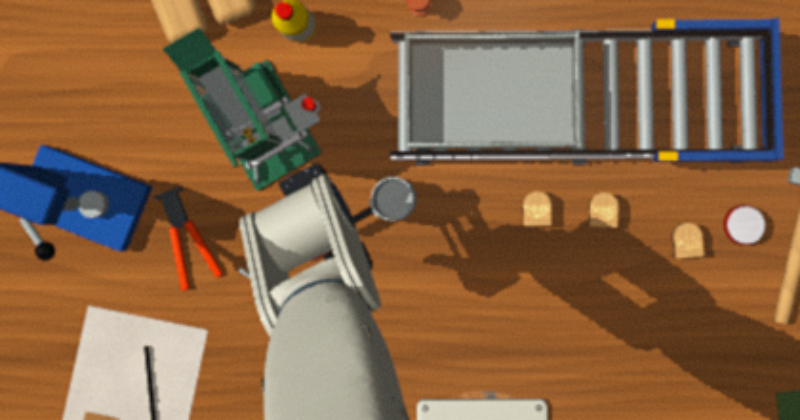

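Still three heels on the bench; tote and hopper unchanged.

>>> step_arm(
  targets=[
    [[0, 0.08, -0.5, 0, 0, 0, 0.6], [0, 0, -0.5, 0, 0, 0, 0.6], [0, 0, -0.5, 0, 0, 0, 0.6], [0, 0, -0.38, 0, 0, 0, 0.6], [0, 0, 0, 0, 0, 0, 0.6]],
  ],
)

```text
t: 2.7
ee_pos: [403.7, 229.6, 209.7]
orientation: [-1.623, -2.688, 0.004]
ft_force: [-0.4, -0.5, -0.1]
width: 52.6
grasp_force: 0.0
```

>>> step_arm(
  targets=[
    [[0, 0, 0, 0, 0, 0, 0], [0, 0, 0, 0, 0, 0, 0], [0, 0, 0, 0, 0, 0, 0], [0, 0, 0, 0, 0, 0, 0], [0, 0, 0, 0, 0, 0, 0]],
  ],
)

```text
t: 3.32
ee_pos: [404.2, 229.7, 210.9]
orientation: [1.624, 2.689, 0.001]
ft_force: [-1.3, -0.0, 0.8]
width: 11.9
grasp_force: 29.9
```

>>> step_arm(
  targets=[
    [[0, 0, 0, 0, 0, 0, 0], [0, 0, 0, 0, 0, 0, 0], [0, 0, 0.2, 0, 0, 0, 0], [0, 0, 0.2, 0, 0, 0, 0], [0, 0, 0, 0, 0, 0, 0]],
  ],
)

```text
t: 3.95
ee_pos: [404.4, 229.8, 231.6]
orientation: [1.624, 2.688, 0.003]
ft_force: [0.4, -0.1, -1.7]
width: 11.6
grasp_force: 30.0
```

>>> step_arm(
  targets=[
    [[-0.035, 0.017, 0, 0, 0, 0.925, 0], [-0.035, 0.017, 0, 0, 0, 0.925, 0], [-0.035, 0.017, 0, 0, 0, 0.925, 0], [-0.035, 0.017, 0, 0, 0, 0.925, 0], [-0.035, 0.017, 0, 0, 0, 0.925, 0]],
  ],
)

```text
t: 4.58
ee_pos: [395.3, 233.9, 230.7]
orientation: [-1.168, -2.916, 0.0]
ft_force: [-0.5, -0.4, -1.8]
width: 11.8
grasp_force: 30.0
```

>>> step_arm(
  targets=[
    [[-0.035, 0.017, 0, 0, 0, 0.925, 0], [-0.035, 0.017, 0, 0, 0, 0.925, 0], [-0.035, 0.017, 0, 0, 0, 0.925, 0], [-0.035, 0.017, 0, 0, 0, 0.925, 0], [-0.035, 0.017, 0, 0, 0, 0.925, 0]],
  ],
)

```text
t: 5.2
ee_pos: [386.5, 238.2, 230.6]
orientation: [-0.684, -3.066, 0.0]
ft_force: [-1.0, -0.4, -1.3]
width: 11.6
grasp_force: 29.9
```

>>> step_arm(
  targets=[
    [[-0.035, 0.017, 0, 0, 0, 0.925, 0], [-0.035, 0.017, 0, 0, 0, 0.925, 0], [-0.035, 0.017, 0, 0, 0, 0.925, 0], [-0.035, 0.017, 0, 0, 0, 0.925, 0], [-0.035, 0.017, 0, 0, 0, 0.925, 0]],
  ],
)

```text
t: 5.82
ee_pos: [377.7, 242.4, 230.6]
orientation: [-0.182, -3.136, 0.0]
ft_force: [-0.3, 1.0, -0.7]
width: 11.3
grasp_force: 29.9
```

>>> step_arm(
  targets=[
    [[-0.035, 0.017, 0, 0, 0, 0.925, 0], [-0.035, 0.017, 0, 0, 0, 0.925, 0], [-0.035, 0.017, 0, 0, 0, 0.925, 0], [-0.035, 0.017, 0, 0, 0, 0.925, 0], [-0.035, 0.017, 0, 0, 0, 0.925, 0]],
  ],
)

```text
t: 6.45
ee_pos: [369.0, 246.6, 230.6]
orientation: [0.324, -3.124, 0.0]
ft_force: [-0.0, 0.1, -2.1]
width: 12.0
grasp_force: 29.9
```

>>> step_arm(
  targets=[
    [[-0.035, 0.017, 0, 0, 0, 0.925, 0], [-0.035, 0.017, 0, 0, 0, 0.925, 0], [-0.035, 0.017, 0, 0, 0, 0.925, 0], [-0.035, 0.017, 0, 0, 0, 0.925, 0], [-0.035, 0.017, 0, 0, 0, 0.925, 0]],
  ],
)

```text
t: 7.08
ee_pos: [360.2, 250.9, 230.6]
orientation: [0.822, -3.032, 0.0]
ft_force: [-0.2, -0.2, -0.7]
width: 11.6
grasp_force: 29.9
```

```bash
python3 - <<'E'
from h import *
pose()
im,K,E=snap("wrist","w2.png");np.savez("w2.npz",im=im,K=K,E=E)
pose()
E
```

```text
t 7.08 tcp [360.2 250.9 230.6] close 120.4 zaxis [-0. -0. -1.] w 11.6 gf 29.9 F [-0.2 -0.2 -0.7] q [ 0.58  0.47  2.13 -0.    0.54 -1.52]
t 7.12 tcp [360.1 250.9 230.6] close 120.5 zaxis [-0. -0. -1.] w 12.0 gf 30.0 F [-0.2 -0.6 -1.2] q [ 0.58  0.47  2.13 -0.    0.54 -1.52]
```

View pics/w2.png

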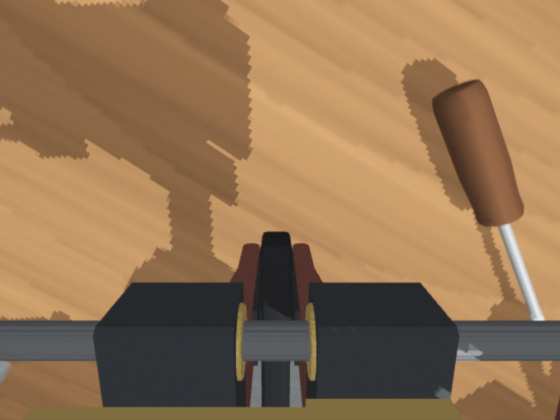

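>>> step_arm(
  targets=[
    [[0, 0, -0.1, 0, 0, 0, 0], [0.209, 0.122, -0.07, 0, 0, 0, 0], [0.209, 0.122, 0, 0, 0, 0, 0], [0.209, 0.122, 0, 0, 0, 0, 0], [0.209, 0.122, 0, 0, 0, 0, 0]],
  ],
)

```text
t: 7.75
ee_pos: [403.2, 275.9, 222.2]
orientation: [-0.819, 3.033, 0.0]
ft_force: [-0.6, 0.6, -1.4]
width: 11.6
grasp_force: 29.9
```

>>> step_arm(
  targets=[
    [[0.209, 0.122, 0, 0, 0, 0, 0], [0.209, 0.122, 0, 0, 0, 0, 0], [0.209, 0.122, 0, 0, 0, 0, 0], [0, 0, 0, 0, 0, 0, 0], [0, 0, 0, 0, 0, 0, 0]],
  ],
)

```text
t: 8.38
ee_pos: [433.2, 293.4, 222.0]
orientation: [0.819, -3.032, 0.0]
ft_force: [0.4, -0.0, -1.2]
width: 11.9
grasp_force: 29.9
```

```bash
python3 - <<'E'
from h import *
pose()
im,K,E=snap("scene");im2,_,_=snap("top")
o=np.hstack([cv2.resize(im[140:230,310:430],(480,360)),cv2.resize(im2[130:260,100:230],(360,360))])[:,:800]
cv2.imwrite("pics/c3.png",o)
E
```

```text
t 8.38 tcp [433.2 293.4 222. ] close 120.2 zaxis [-0.001 -0.001 -1.   ] w 11.9 gf 29.9 F [ 0.4 -0.  -1.2] q [ 0.57  0.57  1.95 -0.    0.63 -1.53]
```

View pics/c3.png

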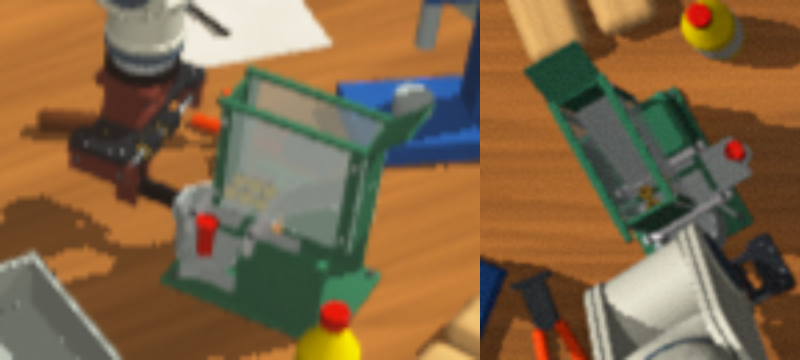

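Scene crop: cup is entering the front of the hopper under the shutter, aligned.

>>> step_arm(
  targets=[
    [[0.156, 0.092, 0, 0, 0, 0, 0], [0.156, 0.092, 0, 0, 0, 0, 0], [0.156, 0.092, 0, 0, 0, 0, 0], [0.156, 0.092, 0, 0, 0, 0, 0], [0, 0, 0, 0, 0, 0, 0]],
  ],
)

```text
t: 9.1
ee_pos: [465.4, 312.5, 222.2]
orientation: [-0.819, 3.032, 0.0]
ft_force: [0.6, -0.3, -1.0]
width: 11.4
grasp_force: 29.9
```

>>> step_arm(
  targets=[
    [[0, 0, -0.03, 0, 0, 0, 0], [0, 0, -0.03, 0, 0, 0, 0], [0, 0, 0, 0, 0, 0, 0], [0, 0, 0, 0, 0, 0, 0], [0, 0, 0, 0, 0, 0, 0]],
  ],
)

```text
t: 9.72
ee_pos: [464.7, 312.0, 219.2]
orientation: [0.819, -3.033, 0.0]
ft_force: [0.1, -0.8, -1.1]
width: 12.0
grasp_force: 29.9
```

>>> step_arm(
  targets=[
    [[0, 0, 0, 0, 0, 0, 0.45], [0, 0, 0, 0, 0, 0, 0.45], [0, 0, 0, 0, 0, 0, 0.45], [0, 0, 0.3, 0, 0, 0, 0.45], [0, 0, 0.9, 0, 0, 0, 0.45]],
  ],
)

```text
t: 10.35
ee_pos: [464.1, 311.6, 278.8]
orientation: [0.818, -3.029, 0.002]
ft_force: [-0.2, -0.1, 0.0]
width: 39.3
grasp_force: 0.0
```

>>> step_arm(
  targets=[
    [[0, 0, 0.9, 0, 0, 0, 0.8], [0, 0, 0.9, 0, 0, 0, 0.8], [0, 0, 0.9, 0, 0, -0.98, 0.8], [0, 0, 0.3, 0, 0, -0.98, 0.8], [0, 0, 0, 0, 0, -0.98, 0.8]],
  ],
)

```text
t: 10.98
ee_pos: [464.8, 312.1, 432.4]
orientation: [-0.5, 3.097, 0.003]
ft_force: [-0.1, 0.3, -0.3]
width: 70.4
grasp_force: 0.0
```

>>> step_arm(
  targets=[
    [[0.26, -0.08, 0, 0, 0, -0.98, 0.8], [0.26, -0.08, 0, 0, 0, -0.98, 0.8], [0.26, -0.08, 0, 0, 0, -0.98, 0.8], [0.26, -0.08, 0, 0, 0, -0.98, 0.8], [0.26, -0.08, 0, 0, 0, -0.98, 0.8]],
  ],
)

```text
t: 11.6
ee_pos: [529.9, 291.8, 430.3]
orientation: [0.034, 3.141, 0.001]
ft_force: [-0.3, -0.0, -0.5]
width: 70.4
grasp_force: 0.0
```

>>> step_arm(
  targets=[
    [[0.26, -0.08, 0, 0, 0, -0.98, 0.8], [0.26, -0.08, 0, 0, 0, -0.98, 0.8], [0.26, -0.08, 0, 0, 0, -0.98, 0.8], [0.26, -0.08, 0, 0, 0, -0.98, 0.8], [0.26, -0.08, 0, 0, 0, -0.98, 0.8]],
  ],
)

```text
t: 12.22
ee_pos: [594.9, 271.8, 430.4]
orientation: [0.569, 3.089, 0.001]
ft_force: [0.6, 0.2, -0.1]
width: 70.3
grasp_force: 0.0
```

>>> step_arm(
  targets=[
    [[0, 0, 0, 0, 0, -0.98, 0.8], [0, 0, 0, 0, 0, -0.98, 0.8], [0, 0, 0, 0, 0, -0.98, 0.8], [0, 0, 0, 0, 0, -0.98, 0.8], [0, 0, 0, 0, 0, -0.98, 0.8]],
  ],
)

```text
t: 12.85
ee_pos: [594.5, 271.9, 430.3]
orientation: [1.086, 2.947, 0.001]
ft_force: [-0.8, 0.2, -0.6]
width: 70.7
grasp_force: 0.0
```

>>> step_arm(
  targets=[
    [[0, 0, 0, 0, 0, -0.98, 0.8], [0, 0, 0, 0, 0, -0.98, 0.8], [0, 0, 0, 0, 0, -0.98, 0.8], [0, 0, 0, 0, 0, -0.98, 0.8], [0, 0, 0, 0, 0, -0.98, 0.8]],
  ],
)

```text
t: 13.48
ee_pos: [594.5, 272.0, 430.3]
orientation: [1.572, 2.72, 0.001]
ft_force: [-0.1, -0.7, -0.5]
width: 70.5
grasp_force: 0.0
```

```bash
python3 - <<'E'
from h import *
pose()
im,K,E=snap("wrist","w3.png");np.savez("w3.npz",im=im,K=K,E=E)
print(proj((594.5,271.6,140),K,E))
E
```

```text
t 13.47 tcp [594.5 272.  430.3] close 29.9 zaxis [ 0.001  0.    -1.   ] w 70.5 gf 0.0 F [-0.1 -0.7 -0.5] q [ 0.41  0.44  1.54  0.    1.16 -0.11]
[273.68156871 207.20589604]
```

View pics/w3.png

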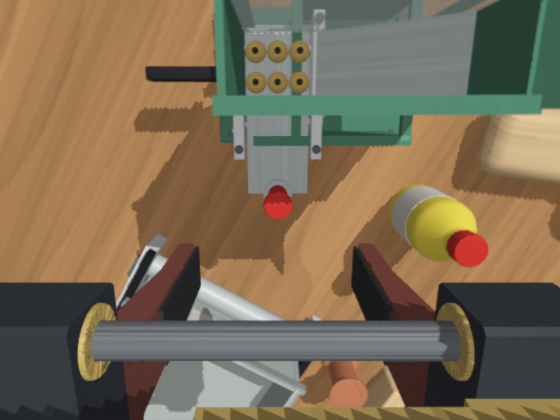

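Six beads are in the bin; the post head is at (278,204), about where predicted, between the fingers. The cup's handle sticks out of the front.

>>> step_arm(
  targets=[
    [[0, 0, -0.7, 0, 0, 0, 0.8], [0, 0, -0.7, 0, 0, 0, 0.8], [0, 0, -0.7, 0, 0, 0, 0.8], [0, 0, -0.5, 0, 0, 0, 0.8], [0, 0, -0.28, 0, 0, 0, 0.8]],
  ],
)

```text
t: 14.15
ee_pos: [594.5, 271.9, 284.5]
orientation: [-1.568, -2.722, 0.002]
ft_force: [0.3, 0.3, 0.2]
width: 69.9
grasp_force: 0.0
```

>>> step_arm(
  targets=[
    [[0, 0, 0, 0, 0, 0, 0], [0, 0, 0, 0, 0, 0, 0], [0, 0, 0, 0, 0, 0, 0], [0, 0, 0, 0, 0, 0, 0], [0, 0, 0, 0, 0, 0, 0]],
  ],
)

```text
t: 14.78
ee_pos: [594.8, 272.1, 285.6]
orientation: [1.569, 2.721, 0.001]
ft_force: [2.9, 1.6, -0.2]
width: 23.7
grasp_force: 2.6
```

>>> step_arm(
  targets=[
    [[0, 0, 0, 0, 0, 0, 0], [0.05, -0.086, 0, 0, 0, 0, 0], [0.1, -0.172, 0, 0, 0, 0, 0], [0.1, -0.172, 0, 0, 0, 0, 0], [0.1, -0.172, 0, 0, 0, 0, 0]],
  ],
)

```text
t: 15.4
ee_pos: [612.9, 242.5, 285.6]
orientation: [1.568, 2.721, 0.004]
ft_force: [3.7, 4.9, -1.6]
width: 20.7
grasp_force: 30.0
```

>>> step_arm(
  targets=[
    [[0.1, -0.172, 0, 0, 0, 0, 0], [0.08, -0.14, 0, 0, 0, 0, 0], [0.05, -0.086, 0, 0, 0, 0, 0], [0, 0, 0, 0, 0, 0, 0], [0, 0, 0, 0, 0, 0, 0]],
  ],
)

```text
t: 16.02
ee_pos: [623.9, 223.6, 285.6]
orientation: [-1.569, -2.721, -0.005]
ft_force: [0.7, 9.9, -1.3]
width: 20.8
grasp_force: 30.0
```

```bash
python3 - <<'E'
from h import *
pose()
im,K,E=snap("wrist","w4.png")
E
```

```text
t 16.02 tcp [623.9 223.6 285.6] close 30.1 zaxis [ 0.001  0.003 -1.   ] w 20.8 gf 30.0 F [ 0.7  9.9 -1.3] q [ 0.33  0.62  1.61  0.    0.91 -0.2 ]
```

View pics/w4.png

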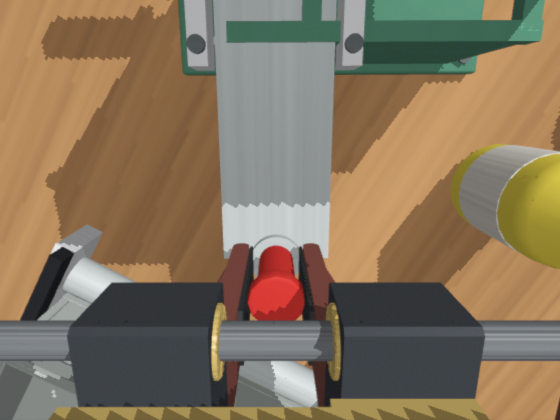

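Fingers hold the post; travel is about 56.6 mm and the force is rising. I'll press slightly further to confirm the stop.

>>> step_arm(
  targets=[
    [[0.02, -0.035, 0, 0, 0, 0, 0], [0, 0, 0, 0, 0, 0, 0], [0, 0, 0, 0, 0, 0, 0], [0, 0, 0, 0, 0, 0, 0], [0, 0, 0, 0, 0, 0, 0]],
  ],
)

```text
t: 16.7
ee_pos: [624.2, 223.2, 285.5]
orientation: [-1.568, -2.72, -0.007]
ft_force: [-2.4, 16.5, -0.1]
width: 20.8
grasp_force: 30.0
```

>>> step_arm(
  targets=[
    [[0.02, -0.035, 0, 0, 0, 0, 0], [0, 0, 0, 0, 0, 0, 0], [0, 0, 0, 0, 0, 0, 0], [0, 0, 0, 0, 0, 0, 0], [0, 0, 0, 0, 0, 0, 0]],
  ],
)

```text
t: 17.32
ee_pos: [624.6, 222.7, 285.5]
orientation: [-1.567, -2.717, -0.008]
ft_force: [-5.9, 23.7, -0.5]
width: 20.9
grasp_force: 30.0
```

```bash
python3 - <<'E'
from h import *
pose()
im,K,E=snap("scene");im2,_,_=snap("top")
o=np.hstack([cv2.resize(im[140:230,310:430],(480,360)),cv2.resize(im2[130:250,110:215],(315,360))])[:,:800]
cv2.imwrite("pics/c4.png",o)
E
```

```text
t 17.32 tcp [624.6 222.7 285.5] close 30.1 zaxis [-0.002  0.007 -1.   ] w 20.9 gf 30.0 F [-5.9 23.7 -0.5] q [ 0.32  0.62  1.61  0.01  0.91 -0.21]
```

View pics/c4.png

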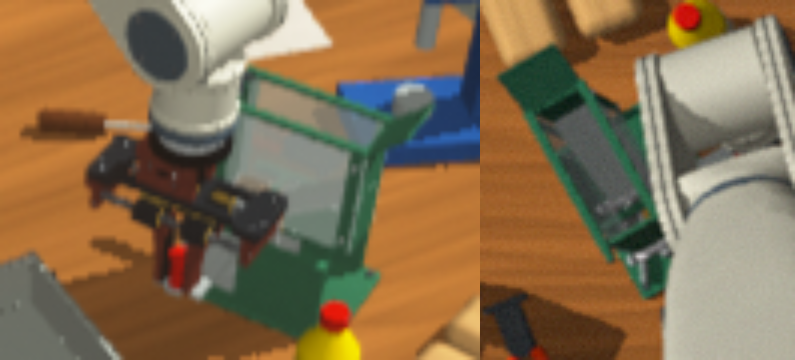

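The bin is empty of beads and the shutter is hard on its stop (24 N). Now closing it.

>>> step_arm(
  targets=[
    [[-0.1, 0.172, 0, 0, 0, 0, 0], [-0.1, 0.172, 0, 0, 0, 0, 0], [-0.1, 0.172, 0, 0, 0, 0, 0], [-0.1, 0.172, 0, 0, 0, 0, 0], [-0.1, 0.172, 0, 0, 0, 0, 0]],
  ],
)

```text
t: 18.05
ee_pos: [601.6, 261.8, 285.6]
orientation: [1.568, 2.72, 0.003]
ft_force: [6.3, 0.7, -1.5]
width: 20.7
grasp_force: 30.0
```

>>> step_arm(
  targets=[
    [[-0.08, 0.14, 0, 0, 0, 0, 0], [-0.05, 0.086, 0, 0, 0, 0, 0], [-0.03, 0.05, 0, 0, 0, 0, 0], [0, 0, 0, 0, 0, 0, 0], [0, 0, 0, 0, 0, 0, 0]],
  ],
)

```text
t: 18.68
ee_pos: [594.9, 273.4, 285.7]
orientation: [1.566, 2.717, 0.001]
ft_force: [12.4, -11.8, -1.8]
width: 20.8
grasp_force: 30.0
```

>>> step_arm(
  targets=[
    [[0, 0, 0, 0, 0, 0, 0.8], [0, 0, 0, 0, 0, 0, 0.8], [0, 0, 0, 0, 0, 0, 0.8], [0, 0, 0, 0, 0, 0, 0.8], [0, 0, 0.3, 0, 0, 0, 0.8]],
  ],
)

```text
t: 19.3
ee_pos: [592.2, 275.3, 299.5]
orientation: [-1.568, -2.721, 0.003]
ft_force: [0.5, 0.1, 0.4]
width: 67.5
grasp_force: 0.0
```

>>> step_arm(
  targets=[
    [[0, 0, 0.8, 0, 0, 0, 0.8], [0, 0, 0.9, 0, 0, 0, 0.8], [0, 0, 0.9, 0, 0, 0.98, 0.8], [0, 0, 0, 0, 0, 0.98, 0.8], [0, 0, 0, 0, 0, 0.98, 0.8]],
  ],
)

```text
t: 19.92
ee_pos: [592.6, 275.4, 432.5]
orientation: [1.278, 2.868, 0.003]
ft_force: [0.3, 0.4, -0.5]
width: 70.7
grasp_force: 0.0
```

>>> step_arm(
  targets=[
    [[-0.26, 0.08, 0, 0, 0, 0.98, 0.8], [-0.26, 0.08, 0, 0, 0, 0.98, 0.8], [-0.26, 0.08, 0, 0, 0, 0.98, 0.8], [-0.26, 0.08, 0, 0, 0, 0.98, 0.8], [-0.26, 0.08, 0, 0, 0, 0.98, 0.8]],
  ],
)

```text
t: 20.55
ee_pos: [527.2, 295.5, 431.4]
orientation: [0.771, 3.045, 0.001]
ft_force: [0.7, -0.6, 0.3]
width: 70.4
grasp_force: 0.0
```

>>> step_arm(
  targets=[
    [[-0.26, 0.08, 0, 0, 0, 0.98, 0.8], [-0.26, 0.08, 0, 0, 0, 0.98, 0.8], [-0.26, 0.08, 0, 0, 0, 0.98, 0.8], [-0.26, 0.08, 0, 0, 0, 0.98, 0.8], [-0.26, 0.08, 0, 0, 0, 0.98, 0.8]],
  ],
)

```text
t: 21.18
ee_pos: [462.2, 315.5, 431.4]
orientation: [0.242, 3.131, 0.001]
ft_force: [1.0, 0.6, 0.0]
width: 70.1
grasp_force: 0.0
```

>>> step_arm(
  targets=[
    [[0, 0, 0, 0, 0, 0.98, 0.8], [0, 0, 0, 0, 0, 0.98, 0.8], [0, 0, 0, 0, 0, 0.98, 0.8], [0, 0, 0, 0, 0, 0.98, 0.8], [0, 0, 0, 0, 0, 0.98, 0.8]],
  ],
)

```text
t: 21.8
ee_pos: [462.6, 315.4, 431.4]
orientation: [-0.295, 3.127, 0.001]
ft_force: [0.0, 0.3, 0.2]
width: 70.2
grasp_force: 0.0
```

>>> step_arm(
  targets=[
    [[0, 0, 0, 0, 0, 0.98, 0.45], [0, 0, 0, 0, 0, 0.98, 0.45], [0, 0, 0, 0, 0, 0.98, 0.45], [0, 0, 0, 0, 0, 0.98, 0.45], [0, 0, 0, 0, 0, 0.98, 0.45]],
  ],
)

```text
t: 22.42
ee_pos: [462.6, 315.4, 431.4]
orientation: [-0.823, 3.031, 0.001]
ft_force: [-0.4, -0.1, -0.6]
width: 39.5
grasp_force: 0.0
```

```bash
python3 - <<'E'
from h import *
pose()
im,K,E=snap("scene");im2,_,_=snap("top");im3,_,_=snap("wrist")
o=np.hstack([cv2.resize(im[140:230,310:430],(480,360)),cv2.resize(im2[130:250,110:215],(315,360))])[:,:800]
o=np.vstack([o,np.hstack([cv2.resize(im3,(320,240)),cv2.resize(im2[130:290,110:430],(475,240))])])
cv2.imwrite("pics/c5.png",o)
E
```

```text
t 22.43 tcp [462.6 315.4 431.4] close 120.4 zaxis [ 0.001  0.001 -1.   ] w 39.5 gf 0.0 F [-0.4 -0.1 -0.6] q [ 0.58  0.3   1.75  0.    1.09 -1.52]
```

View pics/c5.png

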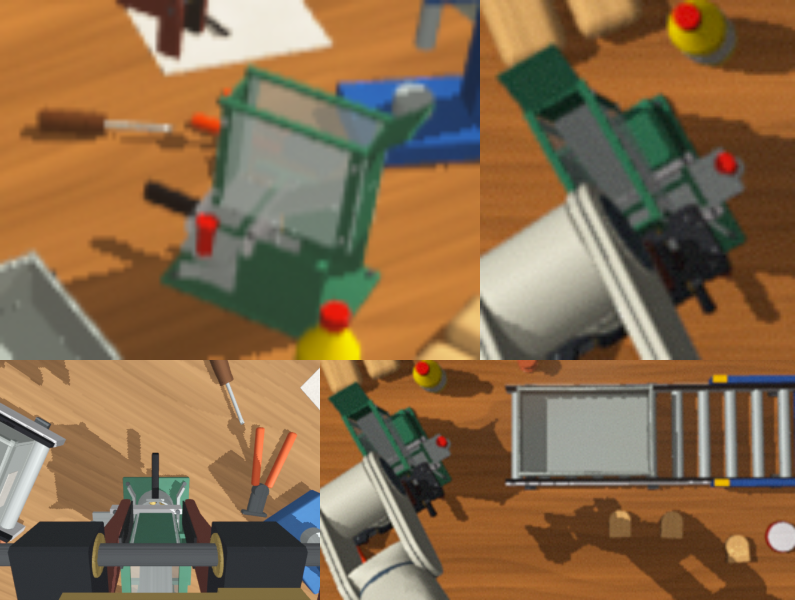

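Shutter post is back at the closed position, the cup handle is in place under the gripper, the bin is empty. Descend and grip.

>>> step_arm(
  targets=[
    [[0.042, -0.068, -0.8, 0, 0, 0, 0.45], [0, 0, -0.9, 0, 0, 0, 0.45], [0, 0, -0.9, 0, 0, 0, 0.45], [0, 0, -0.8, 0, 0, 0, 0.45], [0, 0, -0.5, 0, 0, 0, 0.45]],
  ],
)

```text
t: 23.2
ee_pos: [464.5, 311.8, 233.7]
orientation: [0.816, -3.032, 0.001]
ft_force: [0.9, -0.1, 0.4]
width: 39.4
grasp_force: 0.0
```

>>> step_arm(
  targets=[
    [[0, 0, -0.34, 0, 0, 0, 0.45], [0, 0, 0, 0, 0, 0, 0.45], [0, 0, 0, 0, 0, 0, 0], [0, 0, 0, 0, 0, 0, 0], [0, 0, 0, 0, 0, 0, 0]],
  ],
)

```text
t: 23.82
ee_pos: [465.1, 312.1, 219.0]
orientation: [-0.819, 3.032, 0.001]
ft_force: [-0.1, -1.1, -0.2]
width: 13.3
grasp_force: 0.0
```

>>> step_arm(
  targets=[
    [[0, 0, 0, 0, 0, 0, 0], [0, 0, 0, 0, 0, 0, 0], [0, 0, 0, 0, 0, 0, 0], [0, 0, 0.04, 0, 0, 0, 0], [0, 0, 0.04, 0, 0, 0, 0]],
  ],
)

```text
t: 24.45
ee_pos: [464.5, 311.8, 221.9]
orientation: [0.819, -3.032, 0.001]
ft_force: [-0.1, -0.0, -2.3]
width: 11.9
grasp_force: 30.0
```

>>> step_arm(
  targets=[
    [[-0.08, -0.047, 0, 0, 0, 0, 0], [-0.18, -0.105, 0, 0, 0, 0, 0], [-0.22, -0.129, 0, 0, 0, 0, 0], [-0.22, -0.129, 0, 0, 0, 0, 0], [-0.22, -0.129, 0, 0, 0, 0, 0]],
  ],
)

```text
t: 25.08
ee_pos: [417.9, 284.4, 222.2]
orientation: [0.819, -3.033, 0.0]
ft_force: [0.5, 0.3, -2.6]
width: 11.5
grasp_force: 30.0
```

>>> step_arm(
  targets=[
    [[-0.22, -0.129, 0, 0, 0, 0, 0], [-0.22, -0.129, 0, 0, 0, 0, 0], [-0.22, -0.129, 0, 0, 0, 0, 0], [-0.22, -0.129, 0, 0, 0, 0, 0], [-0.22, -0.129, 0, 0, 0, 0, 0]],
  ],
)

```text
t: 25.7
ee_pos: [363.2, 252.3, 222.2]
orientation: [-0.819, 3.033, 0.0]
ft_force: [-0.0, 0.6, -1.4]
width: 11.8
grasp_force: 30.0
```

>>> step_arm(
  targets=[
    [[-0.05, -0.03, 0.2, 0, 0, 0, 0], [0, 0, 0.5, 0, 0, -0.4, 0], [0, 0, 0.7, 0, 0, -0.8, 0], [0, 0, 0.7, 0, 0, -0.97, 0], [0, 0, 0.4, 0, 0, -0.97, 0]],
  ],
)

```text
t: 26.32
ee_pos: [361.7, 251.5, 349.7]
orientation: [-0.479, 3.102, 0.002]
ft_force: [-0.3, -0.4, -2.2]
width: 11.4
grasp_force: 30.0
```

>>> step_arm(
  targets=[
    [[0.23, -0.17, 0.1, 0, 0, -0.97, 0], [0.23, -0.17, 0, 0, 0, -0.97, 0], [0.23, -0.17, 0, 0, 0, -0.97, 0], [0.23, -0.17, 0, 0, 0, -0.97, 0], [0.23, -0.17, 0, 0, 0, -0.97, 0]],
  ],
)

```text
t: 26.95
ee_pos: [419.3, 208.5, 352.9]
orientation: [0.051, 3.14, 0.001]
ft_force: [0.5, -0.7, -1.8]
width: 11.6
grasp_force: 30.0
```

>>> step_arm(
  targets=[
    [[0.23, -0.17, 0, 0, 0, -0.97, 0], [0.23, -0.17, 0, 0, 0, -0.97, 0], [0.23, -0.17, 0, 0, 0, -0.97, 0], [0.23, -0.17, 0, 0, 0, -0.97, 0], [0.23, -0.17, 0, 0, 0, -0.97, 0]],
  ],
)

```text
t: 27.58
ee_pos: [476.7, 166.0, 352.9]
orientation: [0.579, 3.087, 0.001]
ft_force: [0.4, 0.0, -2.8]
width: 11.7
grasp_force: 30.0
```

>>> step_arm(
  targets=[
    [[0.23, -0.17, 0, 0, 0, -0.97, 0], [0.23, -0.17, 0, 0, 0, -0.97, 0], [0.23, -0.17, 0, 0, 0, -0.97, 0], [0.23, -0.17, 0, 0, 0, -0.97, 0], [0.23, -0.17, 0, 0, 0, -0.97, 0]],
  ],
)

```text
t: 28.2
ee_pos: [534.3, 123.5, 352.9]
orientation: [1.091, 2.945, 0.001]
ft_force: [1.0, -0.4, -2.2]
width: 11.7
grasp_force: 30.0
```

>>> step_arm(
  targets=[
    [[0.23, -0.17, 0, 0, 0, -0.97, 0], [0.23, -0.17, 0, 0, 0, -0.97, 0], [0.23, -0.17, 0, 0, 0, -0.97, 0], [0.23, -0.17, 0, 0, 0, -0.97, 0], [0.23, -0.17, 0, 0, 0, -0.97, 0]],
  ],
)

```text
t: 28.82
ee_pos: [591.8, 81.0, 352.9]
orientation: [1.572, 2.719, 0.001]
ft_force: [-0.5, -0.2, -2.8]
width: 11.2
grasp_force: 30.0
```

```bash
python3 - <<'E'
from h import *
pose()
im,K,E=snap("wrist");np.savez("w5.npz",im=im,K=K,E=E)
im2,_,_=snap("top");im3,_,_=snap("scene","s5.png")
o=np.vstack([np.hstack([cv2.resize(im,(440,330)),cv2.resize(im3[150:290,240:390],(353,330))]),cv2.resize(im2[130:235,220:460],(793,270))[:, :793]])
cv2.imwrite("pics/c6.png",o)
E
```

```text
t 28.82 tcp [591.8  81.  352.9] close 29.9 zaxis [ 0.001  0.    -1.   ] w 11.2 gf 30.0 F [-0.5 -0.2 -2.8] q [ 0.12  0.45  1.73  0.    0.96 -0.41]
```

View pics/c6.png

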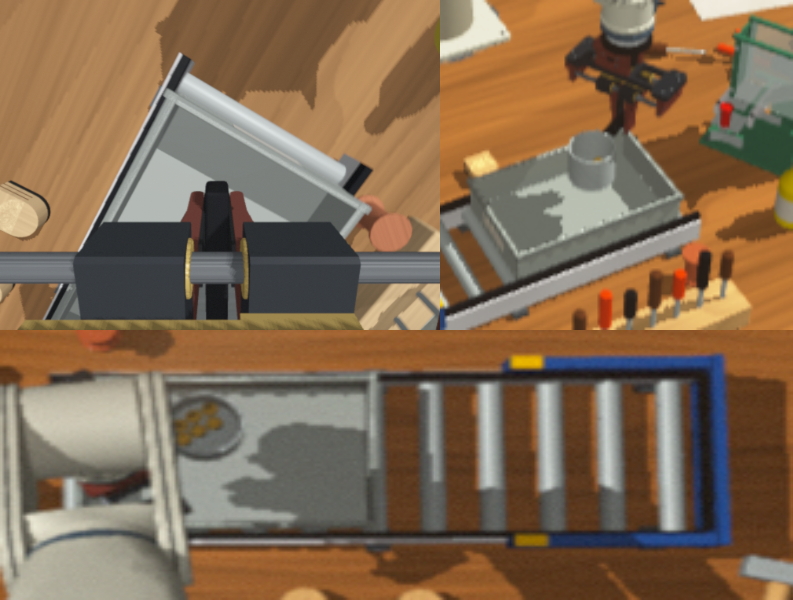

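The top view shows beads in the cup; cup is upright over the tote. Wrist view gives the tote's +y end corners at about (214,115) and (466,263).

```bash
python3 - <<'E'
from h import *
d=np.load("w5.npz");K,E,im=d["K"],d["E"],d["im"]
a=ray((212,116),K,E,107)[:2];b=ray((466,263),K,E,107)[:2]
v=b-a;print(a,b,np.linalg.norm(v),np.degrees(np.arctan2(v[1],v[0])))
cv2.imwrite("pics/c7.png",cv2.resize(im[80:300,180:500],(800,550)))
d=np.load("top0.npz");K,E=d["K"],d["E"]
print("-y end",ray((335.9,180),K,E,107)[:2], "bay inner stop",ray((220+698*.3026,180),K,E,100)[:2],ray((220+722*.3026,180),K,E,100)[:2])
E
```

```text
[527.95419639 120.35613485] [711.86701205 120.34452173] 183.91281602819194 -0.0036179251390242445
-y end [ 608.61615284 -168.26957225] bay inner stop [ 607.79934164 -463.04576966] [ 607.67199521 -485.40087466]
```

View pics/c7.png

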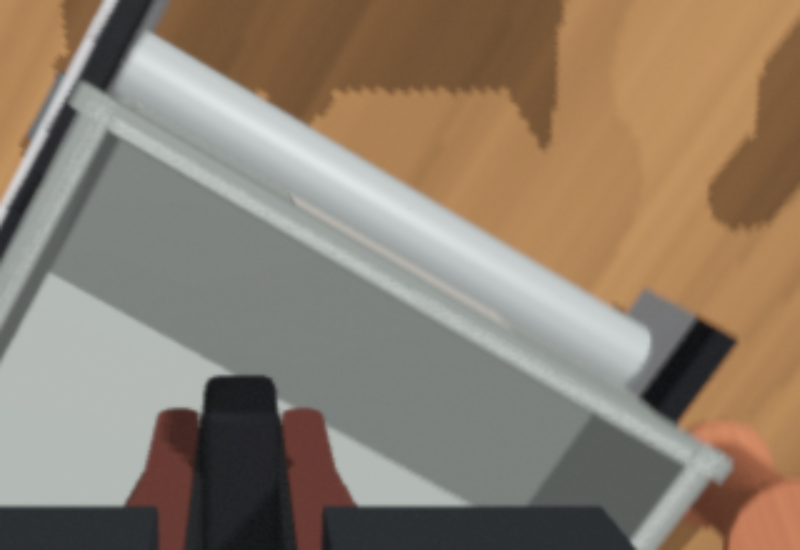

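Tote centre works out at about (620,-20), yaw 0. Cup goes to (662,-60).

>>> step_arm(
  targets=[
    [[0.175, -0.1225, 0, 0, 0, -0.934, 0], [0.175, -0.1225, 0, 0, 0, -0.934, 0], [0.175, -0.1225, 0, 0, 0, -0.934, 0], [0.175, -0.1225, 0, 0, 0, -0.934, 0], [0.175, -0.1225, 0, 0, 0, -0.934, 0]],
  ],
)

```text
t: 29.6
ee_pos: [634.8, 50.9, 352.4]
orientation: [-1.99, -2.43, -0.0]
ft_force: [0.2, 0.3, -1.7]
width: 11.7
grasp_force: 30.0
```

>>> step_arm(
  targets=[
    [[0.175, -0.1225, 0, 0, 0, -0.934, 0], [0.175, -0.1225, 0, 0, 0, -0.934, 0], [0.175, -0.1225, 0, 0, 0, -0.934, 0], [0, 0, -0.2, 0, 0, 0, 0], [0, 0, -0.4, 0, 0, 0, 0]],
  ],
)

```text
t: 30.22
ee_pos: [661.0, 32.7, 321.8]
orientation: [2.215, 2.227, 0.001]
ft_force: [-0.0, -0.7, -2.7]
width: 11.6
grasp_force: 30.0
```

>>> step_arm(
  targets=[
    [[0, 0, -0.4, 0, 0, 0, 0], [0, 0, -0.4, 0, 0, 0, 0], [0, 0, -0.25, 0, 0, 0, 0], [0, 0, -0.1, 0, 0, 0, 0], [0, 0, 0, 0, 0, 0, 0]],
  ],
)

```text
t: 30.85
ee_pos: [661.5, 32.2, 264.5]
orientation: [-2.218, -2.225, 0.0]
ft_force: [1.1, -0.9, -0.8]
width: 12.0
grasp_force: 30.0
```

>>> step_arm(
  targets=[
    [[0, 0, -0.04, 0, 0, 0, 0], [0, 0, -0.02, 0, 0, 0, 0], [0, 0, 0, 0, 0, 0, 0], [0, 0, 0, 0, 0, 0, 0], [0, 0, 0, 0, 0, 0, 0]],
  ],
)

```text
t: 31.48
ee_pos: [661.4, 32.3, 261.8]
orientation: [2.218, 2.225, 0.0]
ft_force: [-0.4, 0.5, -2.8]
width: 12.0
grasp_force: 30.0
```

>>> step_arm(
  targets=[
    [[0, 0, -0.02, 0, 0, 0, 0], [0, 0, 0, 0, 0, 0, 0], [0, 0, 0, 0, 0, 0, 0.45], [0, 0, 0, 0, 0, 0, 0.45], [0, 0, 0, 0, 0, 0, 0.45]],
  ],
)

```text
t: 32.1
ee_pos: [661.4, 32.2, 260.7]
orientation: [2.218, 2.225, 0.0]
ft_force: [0.5, -0.2, -0.6]
width: 37.6
grasp_force: 0.0
```

>>> step_arm(
  targets=[
    [[0, 0, 0.2, 0, 0, 0, 0.45], [0, 0, 0.6, 0, 0, 0, 0.45], [0, 0, 0.7, 0, 0, 0, 0.45], [0, 0, 0.5, 0, 0, -0.9, 0.45], [0, 0, 0, 0, 0, -0.9, 0.7]],
  ],
)

```text
t: 32.72
ee_pos: [662.1, 32.3, 364.3]
orientation: [2.353, 2.077, 0.007]
ft_force: [0.4, 0.2, -0.5]
width: 46.1
grasp_force: 0.0
```

>>> step_arm(
  targets=[
    [[-0.31, -0.17, 0, 0, 0, -0.98, 0.8], [-0.31, -0.17, 0, 0, 0, -0.98, 0.8], [-0.31, -0.17, 0, 0, 0, -0.98, 0.8], [-0.31, -0.17, 0, 0, 0, -0.98, 0.8], [-0.31, -0.17, 0, 0, 0, -0.98, 0.8]],
  ],
)

```text
t: 33.35
ee_pos: [583.4, -10.5, 361.5]
orientation: [2.675, 1.647, 0.001]
ft_force: [-0.4, -0.1, -1.0]
width: 70.6
grasp_force: 0.0
```

>>> step_arm(
  targets=[
    [[-0.31, -0.17, 0, 0, 0, -0.98, 0.8], [-0.31, -0.17, 0, 0, 0, -0.98, 0.8], [-0.31, -0.17, 0, 0, 0, -0.98, 0.8], [-0.31, -0.17, 0, 0, 0, -0.98, 0.8], [-0.31, -0.17, 0, 0, 0, -0.98, 0.8]],
  ],
)

```text
t: 33.98
ee_pos: [505.9, -53.0, 361.5]
orientation: [2.916, 1.168, 0.001]
ft_force: [0.4, 0.3, 0.4]
width: 69.9
grasp_force: 0.0
```

>>> step_arm(
  targets=[
    [[-0.31, -0.17, 0, 0, 0, -0.98, 0.8], [-0.31, -0.17, 0, 0, 0, -0.98, 0.8], [-0.31, -0.17, 0, 0, 0, -0.98, 0.8], [-0.31, -0.17, 0, 0, 0, -0.98, 0.8], [-0.31, -0.17, 0, 0, 0, -0.98, 0.8]],
  ],
)

```text
t: 34.6
ee_pos: [428.4, -95.5, 361.4]
orientation: [3.072, 0.655, 0.002]
ft_force: [-0.4, 0.0, -0.0]
width: 70.2
grasp_force: 0.0
```

>>> step_arm(
  targets=[
    [[0, 0, -0.2, 0, 0, -0.98, 0.8], [0, 0, -0.3, 0, 0, -0.98, 0.8], [0, 0, -0.3, 0, 0, -0.98, 0.8], [0, 0, -0.2, 0, 0, -0.98, 0.8], [0, 0, 0, 0, 0, -0.98, 0.8]],
  ],
)

```text
t: 35.22
ee_pos: [428.8, -95.2, 310.6]
orientation: [-3.139, -0.122, 0.001]
ft_force: [0.3, 0.0, -0.1]
width: 70.6
grasp_force: 0.0
```

```bash
python3 - <<'E'
from h import *
pose()
im,K,E=snap("wrist");np.savez("w6.npz",im=im,K=K,E=E)
im2,K2,E2=snap("top");np.savez("t6.npz",im=im2,K=K2,E=E2)
o=np.vstack([cv2.resize(im,(440,330)),cv2.resize(im2[140:280,220:460],(440,257))])
o=np.hstack([o,np.zeros((587,360,3),np.uint8)])
o[:270,440:]=cv2.resize(snap("scene")[0][150:290,220:400],(360,270))
cv2.imwrite("pics/c8.png",o)
E
```

```text
t 35.23 tcp [428.8 -95.2 310.6] close -85.5 zaxis [-0.  0. -1.] w 70.6 gf 0.0 F [ 0.3  0.  -0.1] q [-0.25  0.31  2.1  -0.    0.74  1.25]
```

View pics/c8.png

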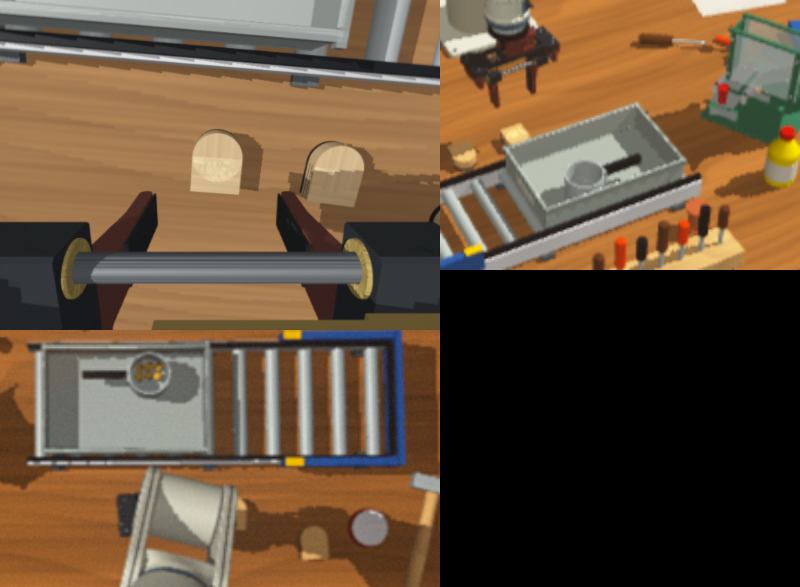

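Cup stands upright in the tote with the beads inside and the handle to +y. Wrist crop shows heel1 at about (277,204) full px; heel2, apparently knocked nearer, at about (426,220), turned slightly. The picture allowance is used up, so numbers only from here.

```bash
cat > heel.py <<'E'
from h import *
def heels(im,K,E,z=26,show=True):
    hsv=cv2.cvtColor(im,cv2.COLOR_BGR2HSV).astype(int)
    m=((hsv[...,0]>8)&(hsv[...,0]<30)&(hsv[...,2]>150)&(hsv[...,1]<hsv_s)).astype(np.uint8)
    m=cv2.morphologyEx(m,cv2.MORPH_OPEN,np.ones((5,5),np.uint8))
    n,l,s,c=cv2.connectedComponentsWithStats(m);out=[]
    for i in range(1,n):
        if s[i,4]<800: continue
        ct,_=cv2.findContours((l==i).astype(np.uint8),0,2)
        w=np.array([ray(p[0],K,E,z)[:2] for p in ct[0]],np.float32)
        r=cv2.minAreaRect(w);out.append((s[i],r));print(s[i],np.round(c[i]),np.round(r[0],1),np.round(r[1],1),round(r[2],1))
    return out
hsv_s=110
if __name__=="__main__":
    d=np.load("w6.npz");im=d["im"]
    hs=cv2.cvtColor(im,cv2.COLOR_BGR2HSV)
    for p in((277,190),(277,225),(430,210),(425,235),(350,300),(230,140),(350,200)):print(p,hs[p[1]-2:p[1]+3,p[0]-2:p[0]+3].reshape(-1,3).mean(0).round())
    for hsv_s in(90,110,125):print(hsv_s);heels(im,d["K"],d["E"])
E
python3 heel.py
```

```text
(277, 190) [ 18.  84. 210.]
(277, 225) [ 20.  75. 228.]
(430, 210) [ 18.  83. 215.]
(425, 235) [ 17.  96. 150.]
(350, 300) [ 15. 130. 167.]
(230, 140) [ 15. 131. 165.]
(350, 200) [ 15. 131. 164.]
90
[ 243  170   65   77 4307] [275. 210.] [430.3 -94.7] [45.5 56.2] 89.9
[ 400  186   63   34 1612] [431. 204.] [ 443.3 -206.2] [24.3 44.9] 9.3
110
[ 242  169   67   79 4517] [275. 209.] [430.4 -94.8] [57.2 46.5] 0.0
[ 393  183   70   65 2695] [429. 209.] [ 434.1 -204.4] [52.1 45.1] 85.3
125
[ 242  169   67   79 4591] [275. 210.] [430.1 -94.5] [57.7 47. ] 0.2
[ 393  183   70   65 2697] [429. 209.] [ 434.1 -204.4] [52.1 45.1] 85.3
```

>>> step_arm(
  targets=[
    [[0.03, 0.01, -0.4, 0, 0, -0.56, 0.8], [0, 0, -0.6, 0, 0, -0.56, 0.8], [0, 0, -0.6, 0, 0, 0, 0.8], [0, 0, -0.5, 0, 0, 0, 0.8], [0, 0, -0.4, 0, 0, 0, 0.8]],
  ],
)

```text
t: 36.0
ee_pos: [430.6, -94.8, 185.1]
orientation: [3.141, 0.005, 0.001]
ft_force: [-0.2, 0.1, -0.5]
width: 70.5
grasp_force: 0.0
```

>>> step_arm(
  targets=[
    [[0, 0, -0.03, 0, 0, 0, 0.8], [0, 0, 0, 0, 0, 0, 0], [0, 0, 0, 0, 0, 0, 0], [0, 0, 0, 0, 0, 0, 0], [0, 0, 0, 0, 0, 0, 0]],
  ],
)

```text
t: 36.62
ee_pos: [430.7, -94.8, 184.9]
orientation: [3.141, 0.003, 0.002]
ft_force: [-0.5, -0.7, 7.5]
width: 45.9
grasp_force: 30.0
```

>>> step_arm(
  targets=[
    [[0, 0, 0.2, 0, 0, 0, 0], [0, 0, 0.6, 0, 0, 0, 0], [0, 0, 0.8, 0, 0, 0, 0], [0, 0, 0.8, 0, 0, 0, 0], [0, 0, 0.5, 0, 0, 0, 0]],
  ],
)

```text
t: 37.25
ee_pos: [430.3, -94.7, 331.6]
orientation: [3.141, 0.003, 0.004]
ft_force: [0.5, 0.1, -1.3]
width: 46.0
grasp_force: 30.0
```

>>> step_arm(
  targets=[
    [[0.3, 0.3, 0, 0, 0, 0, 0], [0.6, 0.65, 0, 0, 0, 0, 0], [0.7, 0.75, 0, 0, 0, 0, 0], [0.7, 0.75, 0, 0, 0, 0, 0], [0.49, 0.54, 0, 0, 0, 0, 0]],
  ],
)

```text
t: 37.88
ee_pos: [570.8, 56.4, 329.9]
orientation: [-3.141, -0.004, -0.001]
ft_force: [0.0, -0.2, -0.8]
width: 45.4
grasp_force: 30.0
```

>>> step_arm(
  targets=[
    [[0, 0, -0.3, 0, 0, 0, 0], [0, 0, -0.5, 0, 0, 0, 0], [0, 0, -0.5, 0, 0, 0, 0], [0, 0, -0.4, 0, 0, 0, 0], [0, 0, -0.16, 0, 0, 0, 0]],
  ],
)

```text
t: 38.5
ee_pos: [568.4, 54.0, 234.8]
orientation: [3.141, 0.002, -0.005]
ft_force: [-4.0, 0.0, 12.1]
width: 45.9
grasp_force: 30.0
```

>>> step_arm(
  targets=[
    [[0, 0, -0.02, 0, 0, 0, 0], [0, 0, 0, 0, 0, 0, 0], [0, 0, 0, 0, 0, 0, 0.7], [0, 0, 0, 0, 0, 0, 0.7], [0, 0, 0, 0, 0, 0, 0.7]],
  ],
)

```text
t: 39.12
ee_pos: [569.9, 54.8, 235.4]
orientation: [-3.142, -0.003, -0.001]
ft_force: [-0.2, -0.1, 0.4]
width: 61.7
grasp_force: 0.0
```

>>> step_arm(
  targets=[
    [[0, 0, 0.5, 0, 0, 0, 0.7], [0, 0, 0.8, 0, 0, 0, 0.7], [0, 0, 0.8, 0, 0, 0, 0.7], [-0.2, -0.4, 0, 0, 0, 0, 0.8], [-0.5, -0.9, 0, 0, 0, 0, 0.8]],
  ],
)

```text
t: 39.75
ee_pos: [534.7, -10.4, 340.2]
orientation: [3.141, 0.007, 0.002]
ft_force: [-0.1, -1.5, -0.5]
width: 69.8
grasp_force: 0.0
```

>>> step_arm(
  targets=[
    [[-0.5, -0.9, 0, 0, 0, 0, 0.8], [-0.5, -0.9, 0, 0, 0, 0, 0.8], [-0.5, -0.9, 0, 0, 0, 0, 0.8], [-0.5, -0.8, 0, 0, 0, 0, 0.8], [-0.1, -0.4, 0, 0, 0, 0, 0.8]],
  ],
)

```text
t: 40.38
ee_pos: [427.4, -206.9, 339.2]
orientation: [-3.141, 0.001, 0.004]
ft_force: [-0.1, -0.9, 0.2]
width: 70.1
grasp_force: 0.0
```

```bash
sed -i 's/>150)&(hsv\[...,1\]</>110)\&(hsv[...,1]</' heel.py; python3 - <<'E'
import heel
from heel import *
pose()
im,K,E=snap("wrist");np.savez("w7.npz",im=im,K=K,E=E)
for s in(100,115):
    heel.hsv_s=s;heels(im,K,E)
im2,K2,E2=snap("top");hsv=cv2.cvtColor(im2,cv2.COLOR_BGR2HSV)
np.savez("t7.npz",im=im2)
print("tote window"); 
m=((hsv[...,0]>8)&(hsv[...,0]<30)&(hsv[...,1]>60)&(hsv[...,2]>120)).astype(np.uint8)[150:210,242:335]
n,l,s,c=cv2.connectedComponentsWithStats(m)
for i in range(1,n):
    if s[i,4]>15:print(s[i],ray((c[i][0]+242,c[i][1]+150),K2,E2,76)[:2])
E
```

```text
t 40.38 tcp [ 427.4 -206.9  339.2] close -90.0 zaxis [-0.002  0.001 -1.   ] w 70.1 gf 0.0 F [-0.1 -0.9  0.2] q [-0.48  0.3   2.   -0.    0.84  1.1 ]
[ 249  162   60   73 3753] [279. 200.] [ 428.6 -208.9] [46.5 58.6] 87.3
[ 417  228   59   65 2979] [446. 259.] [ 376.2 -347.9] [56.8 48. ] 5.5
[ 248  162   62   74 3952] [279. 200.] [ 428.5 -208.9] [48. 59.] 87.0
[ 411  222   67   71 3774] [443. 257.] [ 378.6 -345.9] [62.8 54.6] 5.5
tote window
[61  9  6  9 31] [665.77695496 -76.52649078]
[ 15  36  16  19 279] [564.60975286  53.32677005]
```

>>> step_arm(
  targets=[
    [[0.024, -0.04, -0.5, 0, 0, -0.3, 0.8], [0, 0, -0.7, 0, 0, -0.3, 0.8], [0, 0, -0.8, 0, 0, 0, 0.8], [0, 0, -0.6, 0, 0, 0, 0.8], [0, 0, -0.45, 0, 0, 0, 0.8]],
  ],
)

```text
t: 41.1
ee_pos: [430.5, -206.2, 185.8]
orientation: [-3.14, 0.062, 0.003]
ft_force: [0.7, 0.9, -0.3]
width: 70.0
grasp_force: 0.0
```

>>> step_arm(
  targets=[
    [[0, 0, 0, 0, 0, 0, 0.8], [0, 0, 0, 0, 0, 0, 0], [0, 0, 0, 0, 0, 0, 0], [0, 0, 0, 0, 0, 0, 0], [0, 0, 0, 0, 0, 0, 0]],
  ],
)

```text
t: 41.72
ee_pos: [431.4, -207.4, 188.5]
orientation: [3.14, -0.063, 0.002]
ft_force: [-0.8, 1.3, 7.8]
width: 45.9
grasp_force: 30.0
```

>>> step_arm(
  targets=[
    [[0, 0, 0.2, 0, 0, 0, 0], [0, 0, 0.6, 0, 0, 0.3, 0], [0, 0, 0.8, 0, 0, 0.3, 0], [0, 0, 0.8, 0, 0, 0, 0], [0, 0, 0.5, 0, 0, 0, 0]],
  ],
)

```text
t: 42.35
ee_pos: [431.0, -207.3, 335.2]
orientation: [3.14, 0.003, 0.004]
ft_force: [-0.2, 0.5, -0.5]
width: 45.9
grasp_force: 30.0
```

>>> step_arm(
  targets=[
    [[0.3, 0.4, 0, 0, 0, 0, 0], [0.6, 0.8, 0, 0, 0, 0, 0], [0.7, 0.95, 0, 0, 0, 0, 0], [0.7, 0.95, 0, 0, 0, 0, 0], [0.48, 0.65, 0, 0, 0, 0, 0]],
  ],
)

```text
t: 42.98
ee_pos: [571.0, -17.7, 333.4]
orientation: [-3.142, -0.005, -0.001]
ft_force: [-0.4, -0.6, -0.2]
width: 45.9
grasp_force: 30.0
```

>>> step_arm(
  targets=[
    [[0, 0, -0.2, 0, 0, 0, 0], [0, 0, -0.5, 0, 0, 0, 0], [0, 0, -0.5, 0, 0, 0, 0], [0, 0, -0.4, 0, 0, 0, 0], [0, 0, -0.28, 0, 0, 0, 0]],
  ],
)

```text
t: 43.6
ee_pos: [569.2, -20.6, 237.9]
orientation: [3.142, 0.002, -0.002]
ft_force: [-6.4, -0.5, 41.9]
width: 45.5
grasp_force: 31.1
```

>>> step_arm(
  targets=[
    [[0, 0, -0.02, 0, 0, 0, 0], [0, 0, 0, 0, 0, 0, 0], [0, 0, 0, 0, 0, 0, 0.65], [0, 0, 0, 0, 0, 0, 0.65], [0, 0, 0, 0, 0, 0, 0.65]],
  ],
)

```text
t: 44.22
ee_pos: [570.1, -19.7, 237.8]
orientation: [3.142, 0.003, 0.0]
ft_force: [-0.1, 0.0, 0.3]
width: 57.6
grasp_force: 0.0
```

>>> step_arm(
  targets=[
    [[0, 0, 0.5, 0, 0, 0, 0.65], [0, 0, 0.8, 0, 0, 0, 0.65], [0, 0, 0.8, 0, 0, 0, 0.65], [-0.3, -0.5, 0, 0, 0, 0, 0.8], [-0.5, -0.9, 0, 0, 0, 0, 0.8]],
  ],
)

```text
t: 44.85
ee_pos: [530.3, -89.6, 343.6]
orientation: [3.141, 0.007, 0.004]
ft_force: [-0.9, -0.4, 0.2]
width: 69.7
grasp_force: 0.0
```

>>> step_arm(
  targets=[
    [[-0.6, -1, 0, 0, 0, 0, 0.8], [-0.6, -1, 0, 0, 0, 0, 0.8], [-0.6, -1, 0, 0, 0, 0, 0.8], [-0.6, -1, 0, 0, 0, 0, 0.8], [-0.6, -0.9, 0, 0, 0, 0, 0.8]],
  ],
)

```text
t: 45.48
ee_pos: [378.9, -336.3, 343.0]
orientation: [3.141, 0.003, 0.001]
ft_force: [0.2, -0.6, 0.2]
width: 70.0
grasp_force: 0.0
```

>>> step_arm(
  targets=[
    [[-0.06, -0.25, 0, 0, 0, 0, 0.8], [0, 0, 0, 0, 0, 0, 0.8], [0, 0, 0, 0, 0, 0, 0.8], [0, 0, 0, 0, 0, 0, 0.8], [0, 0, 0, 0, 0, 0, 0.8]],
  ],
)

```text
t: 46.1
ee_pos: [377.6, -346.5, 342.7]
orientation: [-3.141, -0.005, 0.0]
ft_force: [0.4, -0.2, 0.5]
width: 70.4
grasp_force: 0.0
```

```bash
cat > look.py <<'E'
import heel
from heel import *
pose()
im,K,E=snap("wrist");np.savez("w8.npz",im=im,K=K,E=E)
for s in(100,115):
    heel.hsv_s=s;heels(im,K,E)
im2,K2,E2=snap("top");hsv=cv2.cvtColor(im2,cv2.COLOR_BGR2HSV)
print("tote window"); 
m=((hsv[...,0]>8)&(hsv[...,0]<30)&(hsv[...,1]>60)&(hsv[...,2]>120)).astype(np.uint8)[150:208,242:335]
n,l,s,c=cv2.connectedComponentsWithStats(m)
for i in range(1,n):
    if s[i,4]>15:print(s[i],ray((c[i][0]+242,c[i][1]+150),K2,E2,76)[:2])
E
python3 look.py
```

```text
t 46.10 tcp [ 377.6 -346.5  342.7] close -89.8 zaxis [-0.  0. -1.] w 70.4 gf 0.0 F [ 0.4 -0.2  0.5] q [-0.77  0.35  1.92  0.    0.87  0.8 ]
[ 456   88  104  195 5361] [517. 177.] [ 383.8 -533. ] [ 27.9 166.8] 75.5
[ 220  141   60   73 3742] [249. 179.] [ 395.9 -324.5] [57.6 45.7] 3.6
[ 455   88  105  195 6565] [512. 185.] [ 383.8 -533. ] [ 29.3 166.8] 75.4
[ 219  141   61   74 3867] [249. 179.] [ 395.7 -324.7] [58.1 46.8] 3.7
tote window
[61  9  6  9 33] [665.74848551 -76.60637369]
[ 15  36  16  19 280] [564.51468724  53.39974356]
[ 39  37  16  18 262] [562.30762801 -21.79388585]
```

Both heels are in the tote. Heel3 has been knocked to about (396,-325); go over and look again.

>>> step_arm(
  targets=[
    [[0.36, 0.44, 0, 0, 0, 0.9, 0.8], [0, 0, -0.4, 0, 0, 0, 0.8], [0, 0, -0.4, 0, 0, 0, 0.8], [0, 0, 0, 0, 0, 0, 0.8], [0, 0, 0, 0, 0, 0, 0.8]],
  ],
)

```text
t: 46.82
ee_pos: [395.3, -325.4, 303.2]
orientation: [3.14, 0.102, 0.001]
ft_force: [0.9, -0.1, 0.2]
width: 70.2
grasp_force: 0.0
```

```bash
python3 look.py
```

```text
t 46.83 tcp [ 395.3 -325.4  303.2] close -86.3 zaxis [ 0. -0. -1.] w 70.2 gf 0.0 F [ 0.9 -0.1  0.2] q [-0.71  0.41  1.95  0.    0.78  0.79]
[ 243  170   65   81 4702] [275. 213.] [ 396.8 -324.4] [58.3 45.8] 3.7
[ 242  170   67   82 4882] [275. 214.] [ 396.4 -324.6] [59.1 46.6] 3.7
[ 525  207   35   78 1335] [548. 257.] [ 380.6 -519.2] [60.5 24.8] 14.6
tote window
[61  9  6  9 33] [665.65442108 -76.22357919]
[ 15  36  16  19 281] [564.62223769  53.44942221]
[ 39  37  16  18 263] [562.34465497 -21.88480036]
```

>>> step_arm(
  targets=[
    [[0.02, 0.01, -0.4, 0, 0, 0, 0.8], [0, 0, -0.6, 0, 0, 0, 0.8], [0, 0, -0.6, 0, 0, 0, 0.8], [0, 0, -0.5, 0, 0, 0, 0.8], [0, 0, -0.22, 0, 0, 0, 0.8]],
  ],
)

```text
t: 47.55
ee_pos: [396.0, -324.8, 186.1]
orientation: [-3.139, -0.101, 0.001]
ft_force: [0.4, -0.4, -0.0]
width: 70.2
grasp_force: 0.0
```

>>> step_arm(
  targets=[
    [[0, 0, 0, 0, 0, 0, 0.8], [0, 0, 0, 0, 0, 0, 0], [0, 0, 0, 0, 0, 0, 0], [0, 0, 0, 0, 0, 0, 0], [0, 0, 0, 0, 0, 0, 0]],
  ],
)

```text
t: 48.18
ee_pos: [396.3, -324.9, 187.4]
orientation: [3.139, 0.102, 0.001]
ft_force: [-0.5, 0.5, 6.3]
width: 45.8
grasp_force: 30.0
```

>>> step_arm(
  targets=[
    [[0, 0, 0.2, 0, 0, 0, 0], [0, 0, 0.6, 0, 0, -0.46, 0], [0, 0, 0.8, 0, 0, -0.46, 0], [0, 0, 0.8, 0, 0, 0, 0], [0, 0, 0.5, 0, 0, 0, 0]],
  ],
)

```text
t: 48.8
ee_pos: [396.1, -324.8, 334.1]
orientation: [3.14, 0.001, 0.003]
ft_force: [-0.2, 0.4, -0.2]
width: 45.9
grasp_force: 30.0
```

>>> step_arm(
  targets=[
    [[0.3, 0.4, 0, 0, 0, 0, 0], [0.7, 0.9, 0, 0, 0, 0, 0], [0.75, 1, 0, 0, 0, 0, 0], [0.75, 1, 0, 0, 0, 0, 0], [0.6, 0.8, 0, 0, 0, 0, 0]],
  ],
)

```text
t: 49.42
ee_pos: [552.0, -117.6, 332.3]
orientation: [3.141, 0.002, 0.001]
ft_force: [-0.3, -0.8, -0.6]
width: 45.7
grasp_force: 30.0
```

>>> step_arm(
  targets=[
    [[0.38, 0.5, 0, 0, 0, 0, 0], [0, 0, -0.3, 0, 0, 0, 0], [0, 0, -0.5, 0, 0, 0, 0], [0, 0, -0.5, 0, 0, 0, 0], [0, 0, -0.3, 0, 0, 0, 0]],
  ],
)

```text
t: 50.05
ee_pos: [568.7, -95.5, 250.1]
orientation: [-3.141, 0.001, 0.004]
ft_force: [-0.1, 0.7, -0.9]
width: 45.6
grasp_force: 30.0
```

>>> step_arm(
  targets=[
    [[0, 0, -0.15, 0, 0, 0, 0], [0, 0, -0.08, 0, 0, 0, 0], [0, 0, 0, 0, 0, 0, 0.65], [0, 0, 0, 0, 0, 0, 0.65], [0, 0, 0, 0, 0, 0, 0.65]],
  ],
)

```text
t: 50.68
ee_pos: [570.3, -94.7, 240.7]
orientation: [3.141, 0.001, 0.002]
ft_force: [-0.0, -0.5, 1.4]
width: 57.4
grasp_force: 0.0
```

>>> step_arm(
  targets=[
    [[0, 0, 0.5, 0, 0, 0, 0.65], [0, 0, 0.8, 0, 0, 0, 0.65], [0, 0, 0.8, 0, 0, 0, 0.65], [-0.2, 0.5, 0.4, 0, 0, 0, 0], [0, 1, 0, 0, 0, 0, 0]],
  ],
)

```text
t: 51.3
ee_pos: [560.2, -20.1, 367.6]
orientation: [3.141, -0.004, 0.007]
ft_force: [0.9, 0.4, 0.2]
width: 40.6
grasp_force: 0.0
```

>>> step_arm(
  targets=[
    [[0, 1, 0, 0, 0, 0, 0], [0, 1, 0, 0, 0, 0, 0], [0, 1, 0, 0, 0, 0, 0], [0, 1, 0, 0, 0, 0, 0], [0, 0, 0, 0, 0, 0, 0]],
  ],
)

```text
t: 51.92
ee_pos: [559.8, 183.2, 365.5]
orientation: [-3.141, -0.007, -0.002]
ft_force: [0.1, -0.3, 0.3]
width: 0.6
grasp_force: 0.0
```

```bash
python3 look.py; python3 - <<'E'
from h import *
im,K,E=snap("top","t9.png")
# heel-like blobs over the whole bench
hsv=cv2.cvtColor(im,cv2.COLOR_BGR2HSV)
m=((hsv[...,0]>8)&(hsv[...,0]<28)&(hsv[...,1]<150)&(hsv[...,2]>150)).astype(np.uint8)
n,l,s,c=cv2.connectedComponentsWithStats(m)
for i in range(1,n):
    if s[i,4]>80:print(s[i],ray(c[i],K,E,26)[:2].round())
# beads
b=((hsv[...,0]>15)&(hsv[...,0]<32)&(hsv[...,1]>110))[158:182,285:312]
print("beadpx",b.sum())
E
```

```text
t 51.92 tcp [559.8 183.2 365.5] close -89.7 zaxis [ 0.001  0.001 -1.   ] w 0.6 gf 0.0 F [ 0.1 -0.3  0.3] q [0.3  0.42 1.74 0.   0.98 1.86]
[361  72  14 102 843] [367. 121.] [619.3 108.7] [81.2  7. ] 0.1
[ 414  156   72   80 5026] [450. 197.] [558.5  33.9] [70.1 62.9] 0.3
[ 507  161   53   80 3552] [537. 201.] [552.  -40.6] [75.6 44.1] 11.2
[361  72  14 102 843] [367. 121.] [619.3 108.7] [81.2  7. ] 0.1
[ 414  156   72   80 5076] [449. 197.] [558.5  33.9] [70.1 62.9] 0.3
[ 507  161   53   80 3617] [536. 201.] [552.  -40.5] [75.6 44.2] 11.2
tote window
[61  9  6  9 30] [665.8437107  -76.79815256]
[ 15  36  16  18 248] [567.30429927  53.68893816]
[ 39  37  16  17 236] [564.60033226 -21.77202331]
[ 63  36  16  18 246] [566.48314073 -96.16231234]
[ 214   22  123   61 2550] [1025.   56.]
[408  25  57  57 697] [1025. -501.]
[129  33  20  17  94] [1090.  474.]
[ 138   35   78   49 1727] [1009.  348.]
[368  48  32  20 167] [1021. -340.]
[116  72  20  19 276] [952. 512.]
[ 92  83  18  19 249] [914. 597.]
[242  93  92  21 657] [854.   9.]
[251  92  11  12  86] [893.  84.]
[315  92  10  12  82] [ 891. -127.]
[128  95  16  14 153] [885. 481.]
[101 105  34  47 746] [793. 535.]
[133 105  28  37 620] [812. 443.]
[218 155  20  73 198] [582. 178.]
[ 180  156   53   75 1365] [594. 251.]
[ 171  170   78  176 5458] [292. 232.]
[257 185  15  13 153] [583.  56.]
[304 185  16  12 155] [583. -98.]
[280 186  16  11 126] [583. -21.]
[443 227  16  47 311] [ 390. -540.]
[  55  290   85  105 5677] [107. 587.]
[ 176  330   99   87 4837] [  7. 185.]
[271 335  46  22 565] [ 88. -42.]
[ 151  353   35   67 1221] [-43. 370.]
[ 127  362   33   58 1091] [-56. 449.]
beadpx 102
```

All three heels and the cup are in the tote and no other heel-sized blob is on the bench. Now go down behind the tote's +y wall and push.

>>> step_arm(
  targets=[
    [[0.6, 0, -0.2, 0, 0, 0, 0], [0.6, 0, -0.4, 0, 0, 0, 0], [0, 0, -0.7, 0, 0, 0, 0], [0, 0, -0.6, 0, 0, 0, 0], [0, 0, -0.37, 0, 0, 0, 0]],
  ],
)

```text
t: 52.7
ee_pos: [619.8, 178.5, 250.1]
orientation: [3.141, -0.002, -0.003]
ft_force: [0.1, -0.5, -0.3]
width: 0.8
grasp_force: 0.0
```

>>> step_arm(
  targets=[
    [[0, -0.3, 0, 0, 0, 0, 0], [0, -0.3, 0, 0, 0, 0, 0], [0, -0.15, 0, 0, 0, 0, 0], [0, -0.1, 0, 0, 0, 0, 0], [0, -0.1, 0, 0, 0, 0, 0]],
  ],
)

```text
t: 53.32
ee_pos: [620.2, 132.5, 252.2]
orientation: [-3.141, -0.001, -0.001]
ft_force: [0.2, 0.4, 0.3]
width: 0.4
grasp_force: 0.0
```

>>> step_arm(
  targets=[
    [[0, -0.1, 0, 0, 0, 0, 0], [0, -0.15, 0, 0, 0, 0, 0], [0, -0.2, 0, 0, 0, 0, 0], [0, -0.2, 0, 0, 0, 0, 0], [0, -0.25, 0, 0, 0, 0, 0]],
  ],
)

```text
t: 53.95
ee_pos: [620.1, 87.0, 251.7]
orientation: [-3.142, -0.001, -0.0]
ft_force: [-0.1, 1.5, 0.8]
width: 0.5
grasp_force: 0.7
```

```bash
cat > tw.py <<'E'
from h import *
pose()
im,K,E=snap("top");hsv=cv2.cvtColor(im,cv2.COLOR_BGR2HSV)
m=((hsv[...,0]>8)&(hsv[...,0]<30)&(hsv[...,1]>60)&(hsv[...,2]>120)).astype(np.uint8)[150:208,242:436]
n,l,s,c=cv2.connectedComponentsWithStats(m)
for i in range(1,n):
    if s[i,4]>15:print(s[i],ray((c[i][0]+242,c[i][1]+150),K,E,76)[:2])
g=im[195,320:445].astype(int);print(g.mean(1).astype(int).tolist())
E
python3 tw.py
```

```text
t 53.95 tcp [620.1  87.  251.7] close -90.0 zaxis [ 0.  0. -1.] w 0.5 gf 0.7 F [-0.1  1.5  0.8] q [0.12 0.62 1.71 0.   0.81 1.69]
[139   4   2  28  50] [ 653.96288036 -315.33014022]
[157   4   3  46  81] [ 629.15355969 -371.53942408]
[174   5   4  51 140] [ 612.97196543 -426.48101922]
[74  9  6  8 27] [ 666.88969203 -117.88864346]
[ 31  36  14  19 227] [563.68612715   6.30854567]
[ 52  37  16  18 238] [561.40614767 -63.94167091]
[ 77  36  14  17 214] [ 566.25996934 -138.52210677]
[99, 95, 94, 89, 94, 95, 92, 96, 97, 97, 97, 96, 95, 93, 93, 94, 98, 91, 95, 94, 97, 94, 97, 95, 73, 63, 58, 83, 82, 86, 97, 97, 96, 92, 81, 62, 56, 59, 53, 60, 56, 59, 60, 57, 58, 61, 80, 88, 94, 95, 94, 88, 80, 65, 57, 55, 59, 58, 56, 60, 62, 56, 61, 66, 77, 84, 88, 101, 117, 113, 93, 64, 56, 62, 53, 56, 55, 57, 55, 64, 91, 122, 166, 195, 201, 178, 162, 132, 98, 65, 59, 54, 54, 56, 52, 53, 59, 86, 93, 123, 158, 185, 203, 184, 161, 141, 105, 71, 53, 58, 64, 51, 36, 24, 25, 35, 52, 72, 82, 86, 79, 66, 57, 54, 53]
```

>>> step_arm(
  targets=[
    [[0, -0.27, 0, 0, 0, 0, 0], [0, -0.27, 0, 0, 0, 0, 0], [0, -0.27, 0, 0, 0, 0, 0], [0, -0.27, 0, 0, 0, 0, 0], [0, -0.27, 0, 0, 0, 0, 0]],
  ],
)

```text
t: 54.62
ee_pos: [620.0, 19.2, 251.6]
orientation: [3.142, 0.0, -0.0]
ft_force: [-0.2, 0.3, -0.6]
width: 0.3
grasp_force: 0.5
```

>>> step_arm(
  targets=[
    [[0, -0.27, 0, 0, 0, 0, 0], [0, -0.27, 0, 0, 0, 0, 0], [0, -0.27, 0, 0, 0, 0, 0], [0, -0.27, 0, 0, 0, 0, 0], [0, -0.27, 0, 0, 0, 0, 0]],
  ],
)

```text
t: 55.25
ee_pos: [620.0, -48.2, 251.7]
orientation: [3.142, 0.001, -0.0]
ft_force: [0.5, 1.9, -0.8]
width: 0.6
grasp_force: 1.0
```

>>> step_arm(
  targets=[
    [[0, -0.25, 0, 0, 0, 0, 0], [0, -0.2, 0, 0, 0, 0, 0], [0, -0.18, 0, 0, 0, 0, 0], [0, -0.16, 0, 0, 0, 0, 0], [0, -0.15, 0, 0, 0, 0, 0]],
  ],
)

```text
t: 55.88
ee_pos: [620.1, -94.7, 251.7]
orientation: [3.142, 0.001, 0.0]
ft_force: [-0.5, 1.0, 2.0]
width: 0.3
grasp_force: 0.5
```

>>> step_arm(
  targets=[
    [[0, -0.15, 0, 0, 0, 0, 0], [0, -0.15, 0, 0, 0, 0, 0], [0, -0.15, 0, 0, 0, 0, 0], [0, -0.15, 0, 0, 0, 0, 0], [0, -0.15, 0, 0, 0, 0, 0]],
  ],
)

```text
t: 56.5
ee_pos: [620.1, -132.2, 251.7]
orientation: [3.142, 0.001, 0.0]
ft_force: [1.3, 0.7, -0.1]
width: 0.5
grasp_force: 0.5
```

```bash
python3 tw.py
```

```text
t 56.50 tcp [ 620.1 -132.2  251.7] close -90.0 zaxis [ 0. -0. -1.] w 0.5 gf 0.5 F [ 1.3  0.7 -0.1] q [-0.23  0.63  1.69  0.    0.82  1.34]
[ 5  5  1 22 22] [660.06960502 108.34810888]
[144   9   4   8  22] [ 665.76917307 -334.55839871]
[ 5 28  1 30 30] [574.45958336 108.30538553]
[146  35  15  18 214] [ 566.29032627 -357.57952524]
[122  36  16  18 236] [ 561.96665478 -282.35139165]
[132, 129, 134, 128, 135, 128, 127, 132, 128, 123, 128, 121, 123, 123, 118, 116, 116, 118, 112, 113, 100, 82, 62, 70, 81, 96, 102, 124, 186, 193, 176, 131, 135, 176, 181, 131, 94, 93, 97, 100, 90, 111, 141, 95, 96, 151, 166, 138, 121, 120, 99, 92, 91, 90, 92, 97, 95, 96, 91, 95, 99, 97, 93, 95, 94, 96, 85, 62, 59, 86, 101, 94, 92, 88, 97, 94, 95, 94, 94, 96, 94, 95, 98, 93, 91, 94, 92, 91, 88, 91, 94, 93, 94, 76, 54, 51, 47, 60, 79, 77, 73, 82, 91, 93, 93, 91, 85, 65, 53, 51, 40, 33, 24, 17, 20, 28, 31, 46, 53, 52, 52, 55, 52, 55, 53]
```

>>> step_arm(
  targets=[
    [[0, -0.12, 0, 0, 0, 0, 0], [0, -0.12, 0, 0, 0, 0, 0], [0, -0.1, 0, 0, 0, 0, 0], [0, -0.1, 0, 0, 0, 0, 0], [0, -0.1, 0, 0, 0, 0, 0]],
  ],
)

```text
t: 57.18
ee_pos: [620.0, -159.0, 251.6]
orientation: [-3.142, -0.001, 0.0]
ft_force: [-0.1, 0.5, -0.9]
width: 0.4
grasp_force: 0.4
```

>>> step_arm(
  targets=[
    [[0, -0.06, 0, 0, 0, 0, 0], [0, -0.06, 0, 0, 0, 0, 0], [0, -0.06, 0, 0, 0, 0, 0], [0, -0.06, 0, 0, 0, 0, 0], [0, 0, 0, 0, 0, 0, 0]],
  ],
)

```text
t: 57.8
ee_pos: [620.1, -171.0, 251.7]
orientation: [3.141, 0.0, 0.0]
ft_force: [-0.2, -0.7, 0.4]
width: 0.4
grasp_force: 0.0
```

>>> step_arm(
  targets=[
    [[0, -0.05, 0, 0, 0, 0, 0], [0, -0.05, 0, 0, 0, 0, 0], [0, -0.05, 0, 0, 0, 0, 0], [0, -0.05, 0, 0, 0, 0, 0], [0, 0, 0, 0, 0, 0, 0]],
  ],
)

```text
t: 58.42
ee_pos: [620.0, -181.0, 251.7]
orientation: [3.141, 0.0, 0.0]
ft_force: [-0.1, 0.2, 0.2]
width: 0.1
grasp_force: 0.0
```

>>> step_arm(
  targets=[
    [[0, -0.05, 0, 0, 0, 0, 0], [0, -0.05, 0, 0, 0, 0, 0], [0, -0.05, 0, 0, 0, 0, 0], [0, -0.05, 0, 0, 0, 0, 0], [0, 0, 0, 0, 0, 0, 0]],
  ],
)

```text
t: 59.05
ee_pos: [620.3, -183.9, 251.6]
orientation: [-3.13, 0.0, 0.004]
ft_force: [3.0, 41.3, 8.3]
width: 0.5
grasp_force: 21.2
```

```bash
python3 tw.py
```

```text
t 59.05 tcp [ 620.3 -183.9  251.6] close -90.0 zaxis [-0.003  0.011 -1.   ] w 0.5 gf 21.2 F [ 3.  41.3  8.3] q [-0.31  0.65  1.66  0.01  0.84  1.25]
[ 5  5  1 53 53] [610.8415755  108.32354182]
[68  6  1 25 25] [650.92881483 -90.32804262]
[159   8   5   9  27] [ 667.38610444 -384.13615437]
[138  37  16  17 235] [ 561.71731366 -332.06707534]
[163  36  14  17 210] [ 566.63513448 -407.19584553]
[142, 183, 191, 182, 143, 109, 139, 138, 137, 133, 132, 136, 134, 131, 132, 131, 130, 131, 127, 131, 130, 126, 128, 126, 124, 128, 127, 125, 127, 123, 122, 123, 121, 120, 118, 114, 110, 111, 108, 105, 86, 72, 63, 81, 92, 108, 102, 110, 159, 183, 180, 156, 109, 152, 174, 156, 104, 103, 131, 92, 101, 163, 174, 164, 131, 114, 117, 100, 92, 92, 97, 94, 94, 92, 96, 92, 94, 95, 88, 93, 90, 90, 74, 55, 67, 91, 94, 96, 95, 94, 93, 97, 96, 96, 91, 97, 96, 91, 96, 90, 90, 91, 91, 92, 89, 90, 88, 94, 82, 69, 54, 50, 56, 52, 65, 68, 64, 49, 51, 47, 53, 57, 55, 51, 55]
```

The tote is firmly on the stop (41 N). Ease off slowly, then retract.

>>> step_arm(
  targets=[
    [[0, 0.04, 0, 0, 0, 0, 0], [0, 0.03, 0, 0, 0, 0, 0], [0, 0.02, 0, 0, 0, 0, 0], [0, 0.02, 0, 0, 0, 0, 0], [0, 0.01, 0, 0, 0, 0, 0]],
  ],
)

```text
t: 59.72
ee_pos: [620.1, -182.3, 251.6]
orientation: [-3.138, -0.001, 0.002]
ft_force: [1.0, 12.8, 2.7]
width: 0.6
grasp_force: 6.5
```

>>> step_arm(
  targets=[
    [[0, 0.01, 0, 0, 0, 0, 0], [0, 0.01, 0, 0, 0, 0, 0], [0, 0.01, 0, 0, 0, 0, 0], [0, 0.01, 0, 0, 0, 0, 0], [0, 0, 0, 0, 0, 0, 0]],
  ],
)

```text
t: 60.35
ee_pos: [620.0, -181.9, 251.6]
orientation: [-3.14, -0.001, 0.001]
ft_force: [0.4, 6.6, 1.2]
width: 0.4
grasp_force: 3.3
```

>>> step_arm(
  targets=[
    [[0, 0.05, 0, 0, 0, 0, 0], [0, 0.2, 0, 0, 0, 0, 0], [0, 0.5, 0, 0, 0, 0, 0], [0, 0.5, 0.2, 0, 0, 0, 0], [0, 0.5, 0.5, 0, 0, 0, 0]],
  ],
)

```text
t: 60.98
ee_pos: [619.4, -94.1, 285.8]
orientation: [-3.141, -0.001, 0.004]
ft_force: [-0.6, 0.2, 0.8]
width: 0.4
grasp_force: 0.0
```

>>> step_arm(
  targets=[
    [[0, 0.6, 0.6, 0, 0, 0, 0], [0, 0.6, 0.6, 0, 0, 0, 0], [0, 0.6, 0, 0, 0, 0, 0], [0, 0.3, 0, 0, 0, 0, 0], [0, 0, 0, 0, 0, 0, 0]],
  ],
)

```text
t: 61.6
ee_pos: [619.8, 10.5, 346.2]
orientation: [3.141, 0.003, -0.001]
ft_force: [0.3, -0.2, 0.1]
width: 0.3
grasp_force: 0.0
```

```bash
python3 tw.py; python3 - <<'E'
from h import *
im,K,E=snap("top");g=im[185:200].astype(int).mean(0).mean(1).astype(int);print(g[320:345].tolist(),g[420:445].tolist())
hsv=cv2.cvtColor(im,cv2.COLOR_BGR2HSV)
b=((hsv[...,0]>15)&(hsv[...,0]<32)&(hsv[...,1]>110)).astype(np.uint8)[155:184,335:420];print("beadpx",b.sum(),cv2.boundingRect(b))
print("cupdark handle", [cv2.boundingRect((hsv[155:184,340:420,2]<50).astype(np.uint8))])
o=cv2.cvtColor(np.load("top0.npz")["im"],cv2.COLOR_BGR2HSV)
for h in(o,hsv):
    r=((h[...,0]<8)|(h[...,0]>172))&(h[...,1]>180)&(h[...,2]>120);y,x=np.where(r[170:200,180:205]);print("post px",x.mean()+180,y.mean()+170)
E
```

```text
t 61.60 tcp [619.8  10.5 346.2] close -89.9 zaxis [-0.001 -0.    -1.   ] w 0.3 gf 0.0 F [ 0.3 -0.2  0.1] q [-0.    0.48  1.68 -0.    0.97  1.57]
[86  5  1 27 27] [ 650.59061437 -146.98789642]
[68  6  1 25 25] [650.92881483 -90.32804262]
[159   8   5   9  24] [ 667.28393805 -384.01766795]
[115  36  15  18 221] [ 565.27590502 -257.54842051]
[139  37  14  17 216] [ 563.02634538 -332.27347908]
[163  36  14  17 209] [ 566.75325015 -407.33989611]
[65, 60, 61, 65, 64, 61, 64, 61, 59, 71, 79, 87, 99, 97, 92, 88, 81, 68, 62, 59, 58, 58, 60, 57, 73, 88, 91, 91, 96, 96, 95, 89, 97, 98, 90, 75, 61, 90, 94, 96, 94, 93, 96, 94, 94, 95, 94, 96, 94, 98, 93, 91, 90, 92, 92, 90, 92, 93, 87, 62, 65, 90, 96, 96, 93, 91, 94, 99, 92, 91, 90, 94, 97, 91, 96, 96, 93, 93, 88, 91, 93, 90, 66, 54, 66, 92, 92, 91, 91, 89, 92, 98, 89, 91, 92, 93, 94, 97, 90, 91, 92, 88, 88, 90, 86, 92, 91, 93, 87, 65, 64, 93, 103, 111, 131, 148, 109, 61, 74, 86, 76, 63, 58, 56, 56]
[60, 61, 61, 60, 60, 61, 60, 60, 62, 73, 89, 99, 106, 105, 98, 89, 77, 63, 59, 60, 59, 59, 60, 63, 79] [90, 90, 90, 89, 89, 90, 90, 93, 94, 81, 80, 92, 99, 110, 141, 147, 103, 62, 74, 82, 73, 60, 56, 54, 55]
beadpx 92 (2, 2, 69, 10)
cupdark handle [(26, 7, 24, 4)]
post px 191.7058823529412 183.73529411764707
post px 191.75 183.625
```

```bash
python3 -c "
from workcell import ctrl
print(ctrl.close_job())"
```

```text
the job is handed in; nothing more can be done
None
```

The job is handed in: the six beads are in the upright cup, the shutter is closed, the cup and all three heel blocks are in the tote, and the tote is in the bay against the end stop.

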